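# Close a bioreactor port: nut by hand, then wrench

## Robot

A 6-joint arm with a two-finger parallel gripper is mounted at the origin on the work surface. World frame = base frame: x ahead of the robot, y to its left, z up, the work surface at z = 0. Lengths are in m, angles in degrees, forces in N, time in s.
With the tool pointing down it reaches from about 0.325 to 0.9 m from the base axis. Payload 6.1 kg.
Tool frame: the origin (TCP) lies midway between the tips of the shut fingers; the grasp point (between the pads) lies 19 mm behind it; z points along the fingers, y is the line along which they close (so a half turn about z gives the same grasp; the last joint's range is limited). The gripper opens to 85 mm and grips with 20 to 120 N. Pads are 22 mm wide; open, the fingers measure 114 mm over their backs; the gripper's body (76 mm by 85 mm) begins 54 mm behind the grasp point. The pads swing forward as they close: fully open they stand 13 mm farther back than shut.
Start: joints at [65.369, 12.628, 87.462, -0, 79.91, -7.225], TCP at [0.187, 0.596, 0.231] pointing down, gripper open.
Joint ranges: [-170.65, 170.65], [-52.31, 119.04], [5.05, 147.46], [-71.25, 251.25], [11.57, 151.72], [-153.62, 153.62]. Speed limits (degrees/s): [147.25, 147.25, 172.46, 180, 180, 180].

## Interface

Orientations are given as [roll, pitch, yaw] about the fixed x, y, z axes, in that order (R = Rz(yaw) Ry(pitch) Rx(roll)).
In Python, from station import sensors, viewer, workorder gives the robot as it stands. The module is installed in compiled form; this text tells all that it offers.
- The arm moves only by the shell command python3 -m jog 'ROWS' [OPENING] [FORCE]. ROWS is JSON, a list of rows, each an object of numbers: "tx", "ty", "tz": the shift along the tool's x, y, z normalised to -1 to 1, where 1 is 80 mm; "wx", "wy", "wz": the turn, a rotation vector about the tool's x, y, z normalised to -1 to 1, where 1 is 360 degrees. A call has 1 to 20 rows; each row is the pose to reach, as a shift and turn from the pose commanded when the call began, along the tool's axes at that moment, turning the shorter way round; what a row does not reach only later rows make up. A row lasts 1/8 s, in which the tool goes at most 62.5 mm and 10.7 degrees, less where a joint would pass 70% of its speed; a pose out of reach is approached as far as the arm can. A call with a number of a shift or a turn outside -1 to 1 is refused whole. A call with a gripper value outside its range is refused whole. OPENING is the opening, from 0 (shut) to 1 (fully open), set as the call begins (- or left out, the last holds). The fingers move at their own pace and stop on an object; FORCE is the grip in N (left out, the last holds). Time passes only in rows, so rows that repeat a pose let the fingers close. It gives the time, the measured TCP pose, the force, the opening and the grip force at its end, in the units of the state.
- sensors.get_obs(): the state, without advancing time (a new reading comes with each control period).
- viewer.camera(name): name is "side" or "top"; returns a dict with "frame" (480x640x3 uint8, red, green, blue), "z_map" (480x640 float32, m along the optical axis (not along the pixel's ray), 0 where there is no reading), "fx", "fy", "cx", "cy" (pixels), "cam_to_world" (4x4, takes a point from camera to world coordinates). Camera axes: x right, y down, z forward; pixel columns grow to the right and rows downward; lengths in m; the calibration is good to about 2 mm. A picture is of the moment at which its call begins.
- workorder.finish_job(): hands the job in; it is judged then, once.
The state is a dict: "time": time; "joints": joint angles; "joint_velocities": joint speeds; "tau": joint torques, N m; "tcp_pos": TCP position; "eef_rot": TCP orientation; "ft_force": force on the tool from outside, world axes, zero at the start; "wrist_torque": the same for the moment, N m; "gripper_width": opening from 0.0 (shut) to 1.0 (fully open); "gripper_force": force on a finger pad.
Only numpy, scipy, OpenCV 4.12 (cv2) and the standard library are available. Lean on these libraries where they do the work, as an engineer would, in place of code of your own. Each camera call takes 0.05 s, during which the arm holds its last target. There are 200 camera calls.

## Task

The brass hex nut on the blue-ringed port of the small bioreactor is loose. Run it down clockwise with your fingers until it comes up firm, without using the wrench for this and without forcing it on with the fingers once it is firm; then take the wrench from the orange mat and tighten the nut with it, fully home, so that its white mark points along the red mark on the lid. Lay the wrench back flat on the orange mat, and leave the yellow-ringed nut, the bottles, the beaker and the steel weight undisturbed.

Things in the scene. Friction and masses are not known exactly. Their poses are not given: they have to be found in the camera images.
- vessel: Small bioreactor, fixed: glass vessel under a round steel lid, 160 mm diameter, top 140 mm above the bench. Origin: centre of its underside, z up. On the lid, in its frame (mm): loose blue-ringed port at (-35, 0); yellow-ringed port at (45, 30); black plug 12 tall at (35, -45); all else is under 10 tall. A red mark on the lid runs from the blue-ringed port toward the vessel's -x.
- nut: Loose brass hex nut on the blue-ringed port: 36 mm across flats, 30 mm tall. Origin: centre of its underside, 152 mm above the bench, 12 mm above the lid; it keeps this height. z up: the axis it turns on. x passes through the middle of one flat (others every 60 degrees), painted with a white mark; when tight, x points along the vessel's -x. A 14 mm steel stub stands 22 mm out of its top.
- thread_turn (a joint): Turn of the nut on its thread in rad, clockwise from above positive. It starts anywhere from 0 to 0.6 and comes up firm (finger-tight) at 2.4; on the way it turns easily (0.06 N m) and stays where it is left.
- gasket_turn (a joint): Further clockwise turn of the same nut after finger-tight, squeezing the gasket, in rad: 0 at first, 0.6 fully home at a hard stop. It takes about 0.8 N m and stays where it is left. The whole turn of the nut is thread_turn + gasket_turn. Fingers must not turn this part (up to 0.1 is no harm).
- wrench: Open-ended wrench, 0.2-0.45 kg, steel head, blue handle, flat on the mat, head toward the mat's +x. Origin: underside, at the centre of the jaw (where the nut's axis comes to lie); x out of the jaw's mouth, z up. Jaw gap 38 mm (y -19 to 19), from x = -23 mm to its open end; prongs 14 mm wide, 12 mm thick, end at x = 17 mm. Handle 20 mm wide, 14 mm thick, x = -75 to -205 mm.
- wrench_grip (a point): Good place to grip the wrench: middle of the handle's thickness, 115 mm behind the jaw's centre (x = -115 mm in the wrench's frame).
- mat: Orange plastic mat fixed to the bench, 270 x 170 mm and 4 mm thick, long side along its x. Origin: centre of its underside. It lies to the left or to the right of the bioreactor.
- other_turn (a joint): Turn of the tight, yellow-ringed hex nut next to the loose one (same size, height and stub), 0 at the start; leave it there.
- stirrer: White magnetic stirrer fixed to the bench on the other side from the mat, 160 x 160 mm and 49 mm tall. Origin: centre of its underside.
- beaker: Empty glass beaker on the stirrer, 70 mm diameter, 85 mm tall. Origin: centre of its underside.
- bottle_blue: Amber bottle with blue cap, 80 mm diameter, 130 mm tall, behind the bioreactor. Origin: centre of its underside.
- bottle_red: Clear bottle with red cap, 66 mm diameter, 120 mm tall, behind the bioreactor. Origin: centre of its underside.
- bottle_green: Amber bottle with green cap, 52 mm diameter, 100 mm tall, behind the bioreactor. Origin: centre of its underside.
- weight: Small steel weight, 32 mm diameter, 30 mm tall, on the bench in front of the bioreactor. Origin: centre of its underside.
Things that resemble listed ones, but are neither listed nor needed, are in the scene too. Leave any purple look-alike of the vessel alone.

How it is judged:
By the outcome, as a careful person would: the job done as asked, in the order asked, and still so for the second after the job is handed in, with the robot touching nothing.
It also fails if it takes over 72 s, if anything falls off the work surface, if the arm or the gripper's body presses on something with over 40 N, if the wrist force passes 120 N, or if a joint passes its speed limit or range.

## Working session

There is one attempt and no reset: what is moved stays moved. The work goes in short steps, Python scripts to look and compute and a shell command to move; the robot and the scene stay as the last step left them, time stands still between calls to the robot, and variables do not carry over. Pictures are saved under pics/ and viewed, at most 10 in all, crops included, and the job is handed in when it is done.

```bash
mkdir -p pics
cat > h.py <<'E'
import numpy as np,cv2
from station import sensors,viewer
def cap(n,save=None):
    c=viewer.camera(n)
    np.savez(f'pics/{n}_last.npz',**c)
    if save: cv2.imwrite(f'pics/{save}.png',c['frame'][:,:,::-1])
    return c
def ray(c,uv):
    uv=np.atleast_2d(np.asarray(uv,float)); d=np.c_[(uv[:,0]-c['cx'])/c['fx'],(uv[:,1]-c['cy'])/c['fy'],np.ones(len(uv))]
    T=c['cam_to_world']; return T[:3,3],d@T[:3,:3].T
def onz(c,uv,z):
    o,d=ray(c,uv); return o+d*((z-o[2])/d[:,2])[:,None]
def proj(c,P):
    P=np.atleast_2d(P);T=np.linalg.inv(c['cam_to_world']);q=P@T[:3,:3].T+T[:3,3]
    return np.c_[c['fx']*q[:,0]/q[:,2]+c['cx'],c['fy']*q[:,1]/q[:,2]+c['cy']]
def world(c):
    v,u=np.mgrid[:480,:640]; o,d=ray(c,np.c_[u.ravel(),v.ravel()])
    return (o+d*c['z_map'].reshape(-1,1)).reshape(480,640,3)
E
python3 - <<'E'
from h import *
for n in('top','side'):
    c=cap(n,n+'1'); print(n,c['cam_to_world'].round(3).tolist(),c['fx'],c['cx'],c['cy'])
o=sensors.get_obs();print(o)
E
```

```text
top [[-0.028, -0.995, 0.094, 0.379], [-1.0, 0.026, -0.015, 0.011], [0.012, -0.094, -0.996, 1.524], [0.0, 0.0, 0.0, 1.0]] 604.9793933750004 315.39677742296607 236.51808277785017
side [[0.98, -0.148, 0.133, 0.379], [-0.199, -0.682, 0.704, -0.68], [-0.014, -0.716, -0.698, 0.823], [0.0, 0.0, 0.0, 1.0]] 444.4525130913292 316.965070171505 247.78086477961676
{'time': 0.1, 'joints': array([ 6.53670917e+01,  1.26726810e+01,  8.75188593e+01, -1.81286542e-04,
        7.99121343e+01, -7.22602816e+00]), 'joint_velocities': array([-0.01548031, -0.10445864, -0.1309301 , -0.05231417,  0.03829087,
        0.04014338]), 'tau': array([-1.15843209e-04, -4.98247612e+01, -3.90549803e+01, -2.85186288e-04,
        5.66581381e-03, -1.19266133e-05]), 'tcp_pos': array([0.18675475, 0.59586536, 0.23029072]), 'eef_rot': array([-1.79897126e+02, -1.28635793e-02,  1.62593140e+02]), 'ft_force': array([-0.23502216,  0.0983984 ,  0.54577231]), 'wrist_torque': array([ 0.01300171, -0.03329275, -0.02354634]), 'gripper_force': 0.0, 'gripper_width': 1.0002958071600057}
```

View pics/top1.png

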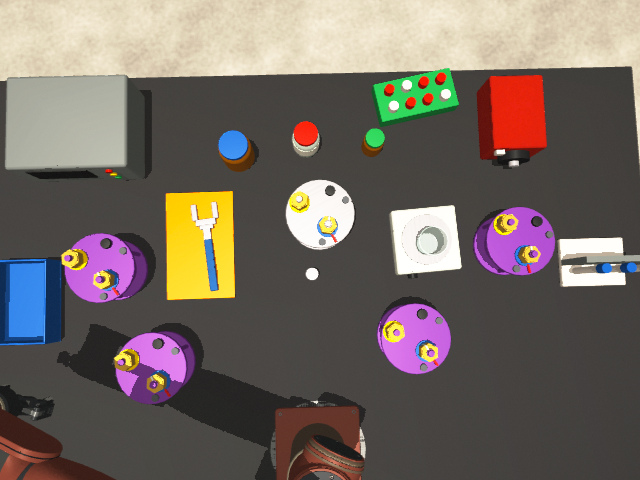

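View pics/side1.png

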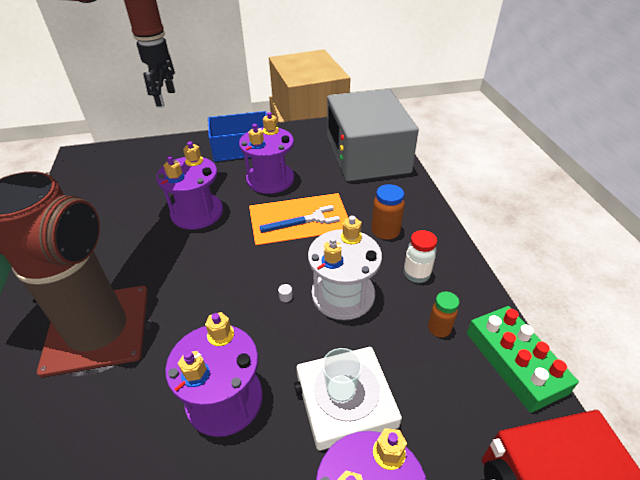

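The top view shows the white-lidded vessel at (320,214), the mat at (200,245) with the wrench head up at (205,215), and the weight at (312,273).
Things that could be taken for the nut, top view: the blue-ringed nut on the steel lid (327,226), the yellow-ringed nut on it (299,202), and the blue-ringed nuts on the purple vessels (104,280), (157,384), (430,352) and (530,254). I choose (327,226) and check it in a crop.

```bash
cat > meas.py <<'E'
from h import *
c=dict(np.load('pics/top_last.npz')); f=c['frame']; W=world(c)
hsv=cv2.cvtColor(f,cv2.COLOR_RGB2HSV)
# lid
r=W[...,2]; m=((abs(r-.14)<.006)&(hsv[...,1]<60)&(hsv[...,2]>120)).astype(np.uint8)
m[:,:270]=0;m[:,370:]=0;m[:160]=0;m[260:]=0
P=cv2.findContours(m,0,1)[0];P=max(P,key=cv2.contourArea);h=cv2.convexHull(P)
(e,ax,an)=cv2.fitEllipse(h);L=onz(c,[e],.14)[0];print('lid',e,ax,L)
# red mark
red=((hsv[...,0]<8)|(hsv[...,0]>172))&(hsv[...,1]>120)&(hsv[...,2]>100)
red[:, :310]=0;red[:,360:]=0;red[:215]=0;red[:,]&=True;red[260:]=0
v,u=np.nonzero(red);R=onz(c,np.c_[u,v],.14);rm=R.mean(0);print('red',len(u),u.mean(),v.mean(),rm)
# mat
m=cv2.inRange(hsv,(10,150,120),(25,255,255));m[:,:150]=0;m[:,250:]=0
m=cv2.morphologyEx(m,cv2.MORPH_CLOSE,np.ones((25,25)))
P=max(cv2.findContours(m,0,1)[0],key=cv2.contourArea)
b=cv2.boxPoints(cv2.minAreaRect(P));B=onz(c,b,.004);print('mat',B.round(4).tolist(),B.mean(0))
# handle
m=cv2.inRange(hsv,(95,120,60),(125,255,255));m[:,:170]=0;m[:,230:]=0;m[:190]=0;m[300:]=0
v,u=np.nonzero(m);H=onz(c,np.c_[u,v],.018)[:,:2]
mu=H.mean(0);w=np.linalg.svd(H-mu)[2][0];w*=np.sign(w[0]);t=(H-mu)@w
print('handle',mu,w,np.degrees(np.arctan2(w[1],w[0])),t.min(),t.max())
# head
m=((hsv[...,1]<60)&(hsv[...,2]>110)).astype(np.uint8);m[:,:170]=0;m[:,230:]=0;m[:198]=0;m[300:]=0
v,u=np.nonzero(m);H=onz(c,np.c_[u,v],.016)[:,:2];t=(H-mu)@w;s=(H-mu)@[-w[1],w[0]];print('head',t.min(),t.max(),s.min(),s.max())
E
python3 - <<'E'
import runpy;runpy.run_path('meas.py')
import cv2,numpy as np
a=cv2.imread('pics/top1.png')[175:255,280:360];b=cv2.imread('pics/side1.png')[205:285,300:380]
cv2.imwrite('pics/crop1.png',np.hstack([cv2.resize(x,(400,400),interpolation=2) for x in(a,b)]))
E
```

```text
lid (319.7770080566406, 213.36488342285156) (68.2026596069336, 68.62203979492188) [ 0.56252643 -0.02086895  0.14      ]
red 19 333.36842105263156 237.78947368421052 [ 0.50516026 -0.0504902   0.14      ]
mat [[0.645, 0.3681, 0.004], [0.6443, 0.1959, 0.004], [0.3732, 0.1942, 0.004], [0.3744, 0.3636, 0.004]] [0.5092463  0.28048301 0.004     ]
handle [0.45737151 0.25080192] [0.99394705 0.10986022] 6.307258174002001 -0.06336773969791536 0.06410388184334569
head -0.06365305878491406 0.15593728862183967 -0.031576840159460176 0.03258421734685258
```

View pics/crop1.png

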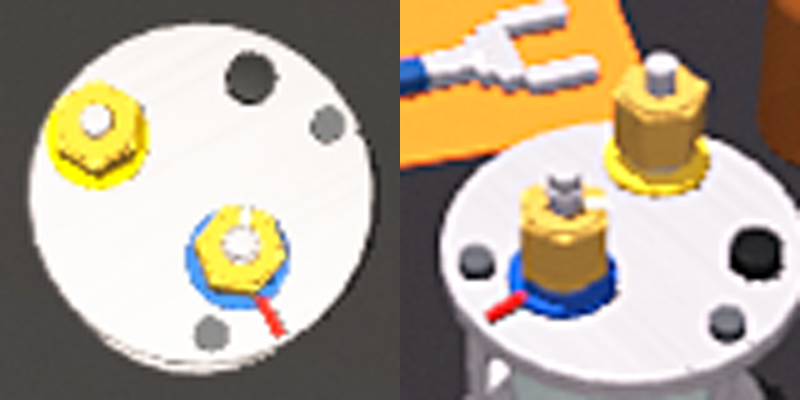

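The crop confirms it: the steel lid with the loose blue-ringed nut at crop (240,250), its white mark pointing up (world +x), and the red mark at crop (270,315). The nut turns about 100–140° clockwise to firm. I work out the vessel's yaw and the nut's angle.

Run:
```python
from h import *
L=np.array([.5625,-.0209,.14])
for n in('top','side'):
    c=dict(np.load(f'pics/{n}_last.npz'));hsv=cv2.cvtColor(c['frame'],cv2.COLOR_RGB2HSV)
    # red mark directions
    p=proj(c,[[.505,-.05,.14]])[0]
    v,u=np.mgrid[:480,:640]
    near=np.hypot(u-p[0],v-p[1])<16
    red=((hsv[...,0]<8)|(hsv[...,0]>172))&(hsv[...,1]>130)&(hsv[...,2]>90)&near
    R=onz(c,np.c_[u[red],v[red]],.141);print(n,'red n',red.sum(),R.mean(0)[:2])
    d=(R.mean(0)-L)[:2];print(' vessel yaw from lid centre',np.degrees(np.arctan2(-d[1],-d[0])))
    # yellow+blue ports: brass top plane fit
    A=np.array([.5314,-.0369,.182])
    W=world(c); pa=proj(c,[A])[0]
    m=(abs(W[...,2]-.182)<.006)&(np.hypot(u-pa[0],v-pa[1])<18)
    Q=onz(c,np.c_[u[m],v[m]],.182);h=cv2.convexHull(Q[:,:2].astype(np.float32));print(' nut top c',cv2.minEnclosingCircle(h),'n',m.sum())
    s=(W[...,2]>.197)&(W[...,2]<.21)&(np.hypot(u-pa[0],v-pa[1])<25);S=onz(c,np.c_[u[s],v[s]],.204);print(' stub',s.sum(),S.mean(0)[:2] if s.any() else '')
    wm=m&(hsv[...,1]<90)&(hsv[...,2]>150)
    for uu,vv in zip(u[wm],v[wm]):
        q=onz(c,[[uu,vv]],.182)[0]-A;print('  ',uu,vv,(q[:2]*1e3).round(1),hsv[vv,uu])
```

```text
top red n 19 [ 0.50506922 -0.05044584]
 vessel yaw from lid centre 27.224005144133056
 nut top c ((0.5319421291351318, -0.03700043633580208), 0.02028382010757923) n 174
 stub 34 [ 0.53172725 -0.03703099]
   329 216 [19.1 -3.5] [ 30  10 251]
   330 216 [19.  -5.7] [ 19  25 215]
   328 217 [16.9 -1.1] [ 29  41 255]
   329 217 [16.8 -3.4] [ 30   4 255]
   333 217 [ 16.6 -12.3] [ 29  47 254]
   328 218 [14.6 -1.1] [ 28  13 255]
   329 218 [14.6 -3.3] [ 30   4 255]
   328 219 [12.4 -1. ] [ 28  17 253]
   329 219 [12.3 -3.2] [ 30   4 255]
   326 220 [10.3  3.5] [ 20  72 234]
   320 221 [ 8.4 17. ] [ 23  50 230]
   331 221 [ 7.7 -7.6] [ 28  73 254]
   319 222 [ 6.2 19.3] [ 23  50 230]
   324 224 [1.4 8.2] [ 21  61 236]
   336 224 [  0.7 -18.5] [ 20  88 185]
side red n 18 [ 0.5050701  -0.04784287]
 vessel yaw from lid centre 25.133320403382278
 nut top c ((0.5318915247917175, -0.039238933473825455), 0.022237466648221016) n 175
 stub 51 [ 0.53108444 -0.04045221]
   327 241 [-5.5 19. ] [ 18  34 250]
   336 241 [13. 15.] [ 14  61 235]
   325 242 [-10.2  16.9] [ 20  57 250]
   336 242 [12.3 12. ] [ 15  87 217]
   339 242 [18.4 10.7] [ 22  69 252]
   324 243 [-12.9  14.4] [ 26  69 255]
   336 243 [11.6  9. ] [ 13  85 234]
   337 244 [12.9  5.7] [ 27  83 255]
   338 244 [15.   5.2] [ 28  48 255]
   339 244 [17.   4.8] [ 27  55 255]
   340 244 [19.   4.3] [ 27  57 255]
   337 245 [12.2  2.7] [  0   0 255]
   338 245 [14.3  2.3] [  0   0 255]
   339 245 [16.3  1.9] [  0   0 255]
   340 245 [18.3  1.4] [  0   0 255]
   337 246 [11.5 -0.2] [ 20  61 247]
   338 246 [13.6 -0.6] [ 20  24 246]
   339 246 [15.6 -1. ] [ 21  29 245]
   340 246 [17.6 -1.5] [ 22  47 243]
```

```bash
cat >> h.py <<'E'
def plan(p,yaw):
    "shift (units of 80 mm) in the present tool axes, and turn (units of 360) to reach world p, tool down at yaw"
    from scipy.spatial.transform import Rotation as Ro
    o=sensors.get_obs();R=Ro.from_euler('xyz',o['eef_rot'],degrees=True);T=Ro.from_euler('xyz',[180,0,yaw],degrees=True)
    print('t',(R.inv().apply(np.array(p)-o['tcp_pos'])/.08).round(3),'w',((R.inv()*T).as_rotvec(degrees=True)/360).round(4),'| time',round(o['time'],2),'tcp',o['tcp_pos'].round(4),'rot',o['eef_rot'].round(1),'J',o['joints'].round(1))
E
python3 -m jog '[{"tz":-0.5,"tx":-0.4,"ty":-0.4},{"tz":-0.5,"tx":-0.9,"ty":-0.9},{"tz":-0.5,"tx":-0.9,"ty":-0.9}]' 1 20
for i in 1; do
python3 -m jog '[{"tx":-0.45,"ty":-0.45},{"tx":-0.9,"ty":-0.9}]'
python3 -m jog '[{"tx":-0.45,"ty":-0.45},{"tx":-0.9,"ty":-0.9}]'
python3 -m jog '[{"tx":-0.45,"ty":-0.45},{"tx":-0.9,"ty":-0.9}]'
python3 -m jog '[{"tx":-0.45,"ty":-0.45},{"tx":-0.9,"ty":-0.9}]'
python3 -m jog '[{"tx":-0.45,"ty":-0.45},{"tx":-0.9,"ty":-0.9},{"tx":-0.9,"ty":-0.9},{"tx":-0.9,"ty":-0.9}]'
done
python3 -c "
from h import *
plan([.5317,-.037,.25],144)"
```

```text
t [-6.481 -6.259 -0.237] w [-0.0003  0.      0.0516] | time 0.1 tcp [0.1868 0.5959 0.2303] rot [-179.9   -0.   162.6] J [65.4 12.7 87.5 -0.  79.9 -7.2]$[0]: bad value
$[0]: bad value
$[0]: bad value
$[0]: bad value
$[0]: bad value
$[0]: bad value
```

```bash
python3 -m jog '[{"tx":-0.4,"ty":-0.4,"tz":-0.5,"wx":0,"wy":0,"wz":0},{"tx":-0.9,"ty":-0.9,"tz":-0.5,"wx":0,"wy":0,"wz":0}]' 1 20
```

```text
time: 0.35
tcp_pos: [0.235, 0.5069, 0.2741]
eef_rot: [179.7, 0.1, 162.7]
ft_force: [0.8, -0.9, -0.1]
gripper_width: 1.003
gripper_force: 0.0
```

```bash
python3 -m jog '[{"tx":-0.45,"ty":-0.45,"tz":0,"wx":0,"wy":0,"wz":0},{"tx":-0.9,"ty":-0.9,"tz":0,"wx":0,"wy":0,"wz":0}]' >/dev/null
python3 -m jog '[{"tx":-0.45,"ty":-0.45,"tz":0,"wx":0,"wy":0,"wz":0},{"tx":-0.9,"ty":-0.9,"tz":0,"wx":0,"wy":0,"wz":0}]' >/dev/null
python3 -m jog '[{"tx":-0.45,"ty":-0.45,"tz":0,"wx":0,"wy":0,"wz":0},{"tx":-0.9,"ty":-0.9,"tz":0,"wx":0,"wy":0,"wz":0}]' >/dev/null
python3 -m jog '[{"tx":-0.45,"ty":-0.45,"tz":0,"wx":0,"wy":0,"wz":0},{"tx":-0.9,"ty":-0.9,"tz":0,"wx":0,"wy":0,"wz":0}]' >/dev/null
python3 -m jog '[{"tx":-0.45,"ty":-0.45,"tz":0,"wx":0,"wy":0,"wz":0},{"tx":-0.9,"ty":-0.9,"tz":0,"wx":0,"wy":0,"wz":0},{"tx":-0.9,"ty":-0.9,"tz":0,"wx":0,"wy":0,"wz":0},{"tx":-0.9,"ty":-0.9,"tz":0,"wx":0,"wy":0,"wz":0}]'
python3 -c "
from h import *
plan([.5317,-.037,.25],144)"
```

```text
time: 1.85
tcp_pos: [0.4695, 0.0552, 0.2708]
eef_rot: [180.0, -0.1, 162.6]
ft_force: [0.7, 0.1, -0.7]
gripper_width: 1.002
gripper_force: 0.0
t [-1.088 -0.866  0.259] w [-0.     -0.0002  0.0515] | time 1.85 tcp [0.4695 0.0552 0.2708] rot [ 1.800e+02 -1.000e-01  1.626e+02] J [ -2.9 -10.1 106.3   0.   83.8 -75.4]
```

```bash
python3 -m jog '[{"tx":-0.5,"ty":-0.4,"tz":0,"wx":0,"wy":0,"wz":0.026},{"tx":-0.95,"ty":-0.866,"tz":0,"wx":0,"wy":0,"wz":0.0515},{"tx":-0.98,"ty":-0.866,"tz":0.26,"wx":0,"wy":0,"wz":0.0515},{"tx":-0.98,"ty":-0.866,"tz":0.26,"wx":0,"wy":0,"wz":0.0515},{"tx":-0.98,"ty":-0.866,"tz":0.26,"wx":0,"wy":0,"wz":0.0515}]'
python3 -c "
from h import *
plan([.5317,-.037,.153],144)
cap('top','t2');cap('side','s2')
a=cv2.imread('pics/t2.png')[165:285,260:380];b=cv2.imread('pics/s2.png')[150:270,270:390]
cv2.imwrite('pics/crop2.png',np.hstack([cv2.resize(x,(400,400),interpolation=2) for x in(a,b)]))
"
```

```text
time: 2.48
tcp_pos: [0.5238, -0.0332, 0.251]
eef_rot: [180.0, -0.0, 144.2]
ft_force: [0.6, -0.9, -0.2]
gripper_width: 0.998
gripper_force: 0.0
t [-0.108  0.019  1.225] w [ 0.     -0.      0.0005] | time 2.48 tcp [ 0.5238 -0.0332  0.251 ] rot [180.   -0.  144.2] J [-12.3  -1.9 100.9   0.   81.  -66.4]
```

View pics/crop2.png

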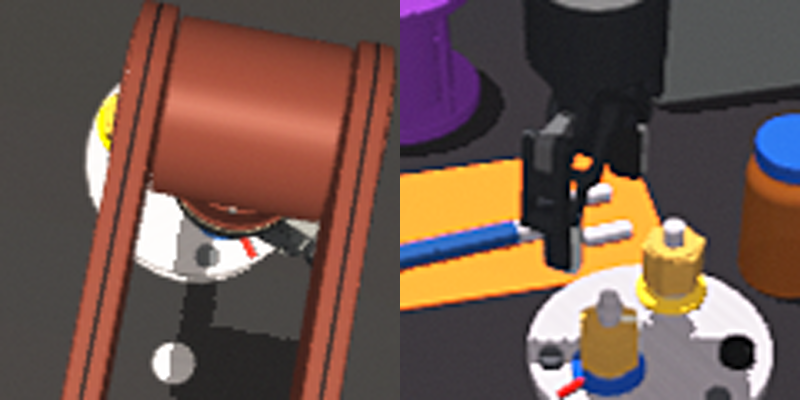

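The crop shows the fingers above the vessel, closing along the line toward the yellow nut. I half-close them before descending.

```bash
python3 -m jog '[{"tx":-0.108,"ty":0.019,"tz":0,"wx":0,"wy":0,"wz":0},{"tx":-0.108,"ty":0.019,"tz":0,"wx":0,"wy":0,"wz":0},{"tx":-0.108,"ty":0.019,"tz":0,"wx":0,"wy":0,"wz":0},{"tx":-0.108,"ty":0.019,"tz":0.3,"wx":0,"wy":0,"wz":0}]' 0.65 20
python3 -m jog '[{"tx":0,"ty":0,"tz":0.3,"wx":0,"wy":0,"wz":0},{"tx":0,"ty":0,"tz":0.6,"wx":0,"wy":0,"wz":0},{"tx":0,"ty":0,"tz":0.925,"wx":0,"wy":0,"wz":0},{"tx":0,"ty":0,"tz":0.925,"wx":0,"wy":0,"wz":0}]'
python3 -c "
from h import *
plan([.5317,-.037,.153],144);print(sensors.get_obs()['wrist_torque'])"
python3 -m jog '[{"tx":0,"ty":0,"tz":0,"wx":0,"wy":0,"wz":0},{"tx":0,"ty":0,"tz":0,"wx":0,"wy":0,"wz":0},{"tx":0,"ty":0,"tz":0,"wx":0,"wy":0,"wz":0},{"tx":0,"ty":0,"tz":0,"wx":0,"wy":0,"wz":0},{"tx":0,"ty":0,"tz":0,"wx":0,"wy":0,"wz":0}]' 0 20
python3 -c "
from h import *
plan([.5317,-.037,.153],144);print(sensors.get_obs()['wrist_torque'])
cap('top','t3');cap('side','s3')
a=cv2.imread('pics/t3.png')[165:285,260:380];b=cv2.imread('pics/s3.png')[190:290,290:390]
cv2.imwrite('pics/crop3.png',np.hstack([cv2.resize(x,(400,400),interpolation=2) for x in(a,b)]))
"
```

```text
time: 3.08
tcp_pos: [0.5334, -0.0388, 0.2284]
eef_rot: [179.9, 0.2, 144.0]
ft_force: [0.4, 0.3, -0.5]
gripper_width: 0.647
gripper_force: 0.0
time: 3.58
tcp_pos: [0.53, -0.0381, 0.1502]
eef_rot: [-179.9, -0.3, 144.0]
ft_force: [-0.1, -0.0, 0.5]
gripper_width: 0.655
gripper_force: 0.0
t [-0.009  0.024 -0.035] w [-0.0003 -0.0007  0.0001] | time 3.58 tcp [ 0.53   -0.0381  0.1502] rot [-179.9   -0.3  144. ] J [-12.6   4.3 105.8  -0.   70.2 -66.7]
[0.02810097 0.0299775  0.00243114]
time: 4.2
tcp_pos: [0.5338, -0.0362, 0.1543]
eef_rot: [179.7, 0.1, 144.1]
ft_force: [4.8, 9.3, -2.9]
gripper_width: 0.432
gripper_force: 23.5
t [ 0.015 -0.023  0.016] w [0.0009 0.0003 0.0002] | time 4.2 tcp [ 0.5338 -0.0362  0.1543] rot [1.797e+02 1.000e-01 1.441e+02] J [-12.5   4.1 105.5   0.3  70.1 -66.7]
[ 1.42104569 -0.6323056  -0.10149694]
```

View pics/crop3.png

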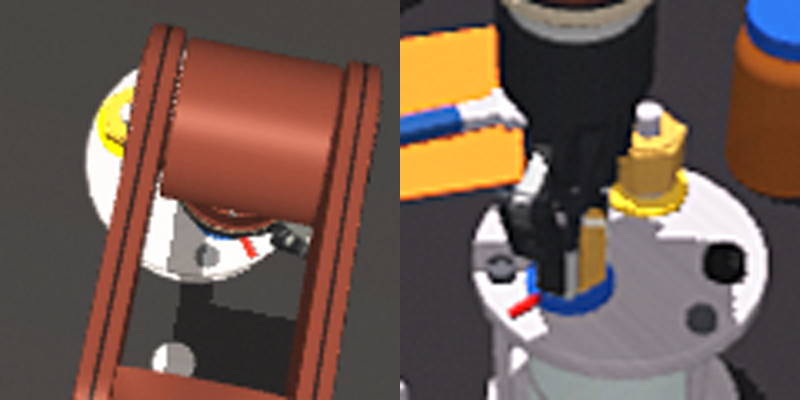

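The fingers hold the nut's flats (side crop ~(590,240)) at an opening of about 36.7 mm, with a small side load. I shift to relieve it and start turning.

```bash
python3 -m jog '[{"tx":0,"ty":0.02,"tz":0,"wx":0,"wy":0,"wz":0},{"tx":0,"ty":0.02,"tz":0,"wx":0,"wy":0,"wz":0}]'
python3 -m jog '[{"tx":0,"ty":0,"tz":0,"wx":0,"wy":0,"wz":0.025},{"tx":0,"ty":0,"tz":0,"wx":0,"wy":0,"wz":0.05},{"tx":0,"ty":0,"tz":0,"wx":0,"wy":0,"wz":0.075},{"tx":0,"ty":0,"tz":0,"wx":0,"wy":0,"wz":0.1},{"tx":0,"ty":0,"tz":0,"wx":0,"wy":0,"wz":0.1},{"tx":0,"ty":0,"tz":0,"wx":0,"wy":0,"wz":0.1}]'
python3 -c "
from h import *
plan([.5317,-.037,.153],144);print(sensors.get_obs()['wrist_torque'])"
```

```text
time: 4.55
tcp_pos: [0.5339, -0.0361, 0.1542]
eef_rot: [179.8, 0.1, 144.1]
ft_force: [0.4, 7.6, 2.0]
gripper_width: 0.433
gripper_force: 23.7
time: 5.3
tcp_pos: [0.533, -0.0366, 0.1541]
eef_rot: [180.0, -0.0, 108.1]
ft_force: [-2.5, 4.2, 4.8]
gripper_width: 0.43
gripper_force: 23.9
t [ 0.001 -0.017  0.014] w [ 0.0001 -0.0001 -0.0998] | time 5.3 tcp [ 0.533  -0.0366  0.1541] rot [180.   -0.  108.1] J [-1.240e+01  4.200e+00  1.055e+02  1.000e-01  7.030e+01 -3.050e+01]
[ 0.56916019  0.70899156 -0.1051184 ]
```

```bash
python3 -m jog '[{"tx":0,"ty":0,"tz":0,"wx":0,"wy":0,"wz":0.026},{"tx":0,"ty":0,"tz":0,"wx":0,"wy":0,"wz":0.052},{"tx":0,"ty":0,"tz":0,"wx":0,"wy":0,"wz":0.078},{"tx":0,"ty":0,"tz":0,"wx":0,"wy":0,"wz":0.104},{"tx":0,"ty":0,"tz":0,"wx":0,"wy":0,"wz":0.13},{"tx":0,"ty":0,"tz":0,"wx":0,"wy":0,"wz":0.156},{"tx":0,"ty":0,"tz":0,"wx":0,"wy":0,"wz":0.18},{"tx":0,"ty":0,"tz":0,"wx":0,"wy":0,"wz":0.18},{"tx":0,"ty":0,"tz":0,"wx":0,"wy":0,"wz":0.18}]'
python3 -c "
from h import *
plan([.5317,-.037,.153],32);print(sensors.get_obs()['wrist_torque'])"
for k in 1 2; do python3 -m jog '[{"tx":0,"ty":0,"tz":0,"wx":0,"wy":0,"wz":0.005},{"tx":0,"ty":0,"tz":0,"wx":0,"wy":0,"wz":0.005}]' | grep -E 'eef|width'; python3 -c "
from h import *
print(sensors.get_obs()['wrist_torque'].round(3))"; done
```

```text
time: 6.42
tcp_pos: [0.531, -0.0364, 0.1542]
eef_rot: [-179.8, 0.1, 43.3]
ft_force: [-12.3, 5.1, 11.2]
gripper_width: 0.425
gripper_force: 20.9
t [0.002 0.011 0.015] w [-0.0006  0.0004  0.0313] | time 6.42 tcp [ 0.531  -0.0364  0.1542] rot [-1.798e+02  1.000e-01  4.330e+01] J [-12.4   4.1 105.5   0.   70.6  34.3]
[ 0.77714188  2.23319324 -0.03364934]
eef_rot: [-179.8, 0.1, 41.5]
gripper_width: 0.421
[ 0.835  2.208 -0.011]
eef_rot: [-179.8, 0.2, 39.7]
gripper_width: 0.425
[ 0.909  2.345 -0.057]
```

```bash
for k in 1 2 3 4; do python3 -m jog '[{"tx":0,"ty":0,"tz":0,"wx":0,"wy":0,"wz":0.005},{"tx":0,"ty":0,"tz":0,"wx":0,"wy":0,"wz":0.005}]' | grep -E 'eef|width'; python3 -c "
from h import *
o=sensors.get_obs();print(o['wrist_torque'].round(3),o['ft_force'].round(1))"; done
python3 -c "
from h import *
cap('top','t4');cap('side','s4')
a=cv2.imread('pics/t4.png')[165:285,260:380];b=cv2.imread('pics/s4.png')[200:280,300:380]
cv2.imwrite('pics/crop4.png',np.hstack([cv2.resize(x,(400,400),interpolation=2) for x in(a,b)]))
"
```

```text
eef_rot: [-179.8, 0.2, 37.9]
gripper_width: 0.424
[ 0.934  2.353 -0.041] [-13.5   4.6  12.6]
eef_rot: [-179.8, 0.2, 36.1]
gripper_width: 0.423
[ 0.954  2.333 -0.038] [-12.8   5.7  12. ]
eef_rot: [-179.8, 0.2, 34.3]
gripper_width: 0.426
[ 1.002  2.24  -0.094] [-13.1   5.7  11.8]
eef_rot: [-179.8, 0.2, 32.5]
gripper_width: 0.42
[1.062 2.095 0.013] [-13.4   5.9  12.2]
```

View pics/crop4.png

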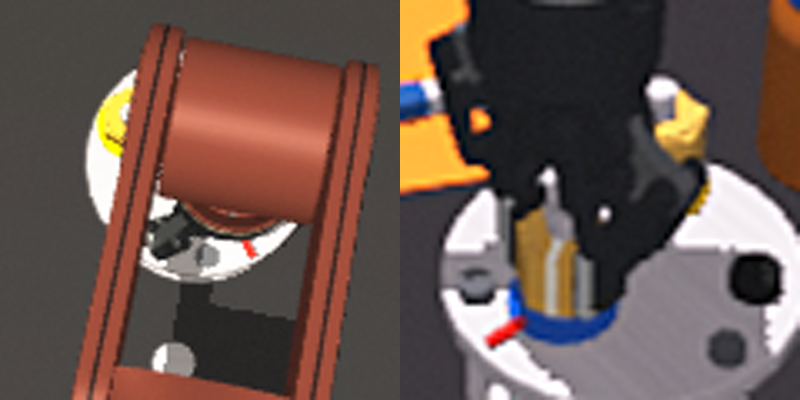

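The white stripe is on the near face at crop (550,275), so the nut has turned as expected, to about 35° short of the red mark. It still turns freely, so I continue in small steps.

```bash
for k in 1 2; do python3 -m jog '[{"tx":0,"ty":0,"tz":0,"wx":0,"wy":0,"wz":0.005},{"tx":0,"ty":0,"tz":0,"wx":0,"wy":0,"wz":0.005}]' | grep -E 'eef|width'; python3 -c "
from h import *
o=sensors.get_obs();print(o['wrist_torque'].round(3),o['ft_force'].round(1))"; done
```

```text
eef_rot: [-179.8, 0.2, 30.7]
gripper_width: 0.42
[1.031 2.08  0.451] [-13.5   6.6  10.7]
eef_rot: [-179.8, 0.2, 28.9]
gripper_width: 0.42
[0.99  2.038 0.681] [-12.5   5.   11.5]
```

Firm: the torque jumped from 0 to about 0.5–0.7 N m at yaw ≈31°, as predicted. I release, lift, and head for the wrench.

```bash
python3 -m jog '[{"tx":0,"ty":0,"tz":0,"wx":0,"wy":0,"wz":0},{"tx":0,"ty":0,"tz":0,"wx":0,"wy":0,"wz":0},{"tx":0,"ty":0,"tz":0,"wx":0,"wy":0,"wz":0},{"tx":0,"ty":0,"tz":-0.4,"wx":0,"wy":0,"wz":0},{"tx":0,"ty":0,"tz":-1,"wx":0,"wy":0,"wz":0},{"tx":0,"ty":0,"tz":-1,"wx":0,"wy":0,"wz":0},{"tx":0,"ty":0,"tz":-1,"wx":0,"wy":0,"wz":0}]' 0.7 20
python3 -c "
from h import *
plan([.4822,.2536,.15],6.3)"
```

```text
time: 9.4
tcp_pos: [0.5328, -0.0373, 0.2323]
eef_rot: [180.0, 0.0, 28.8]
ft_force: [0.3, -0.3, -0.2]
gripper_width: 0.698
gripper_force: 0.0
t [ 1.2   -3.491  1.028] w [ 0.     -0.      0.0626] | time 9.4 tcp [ 0.5328 -0.0373  0.2323] rot [180.    0.   28.8] J [-1.25e+01  1.00e-01  1.01e+02 -0.00e+00  7.89e+01  4.87e+01]
```

```bash
python3 -m jog '[{"tx":0.15,"ty":-0.44,"tz":0,"wx":0,"wy":0,"wz":0},{"tx":0.3,"ty":-0.88,"tz":0,"wx":0,"wy":0,"wz":0}]' >/dev/null
python3 -m jog '[{"tx":0.15,"ty":-0.44,"tz":0,"wx":0,"wy":0,"wz":0},{"tx":0.3,"ty":-0.88,"tz":0,"wx":0,"wy":0,"wz":0}]' >/dev/null
python3 -m jog '[{"tx":0.15,"ty":-0.44,"tz":0,"wx":0,"wy":0,"wz":0},{"tx":0.3,"ty":-0.88,"tz":0,"wx":0,"wy":0,"wz":0}]' >/dev/null
python3 -m jog '[{"tx":0.15,"ty":-0.44,"tz":0.2,"wx":0,"wy":0,"wz":0.02},{"tx":0.3,"ty":-0.85,"tz":0.6,"wx":0,"wy":0,"wz":0.045},{"tx":0.3,"ty":-0.85,"tz":1,"wx":0,"wy":0,"wz":0.0626},{"tx":0.3,"ty":-0.85,"tz":1,"wx":0,"wy":0,"wz":0.0626},{"tx":0.3,"ty":-0.85,"tz":1,"wx":0,"wy":0,"wz":0.0626}]'
python3 -c "
from h import *
plan([.4822,.2536,.006],6.3)"
```

```text
time: 10.78
tcp_pos: [0.4824, 0.2534, 0.1527]
eef_rot: [180.0, 0.0, 6.4]
ft_force: [1.1, -0.2, -0.2]
gripper_width: 0.702
gripper_force: 0.0
t [-1.000e-03 -3.000e-03  1.834e+00] w [0.     0.0001 0.0003] | time 10.78 tcp [0.4824 0.2534 0.1527] rot [180.    0.    6.4] J [ 19.4   5.8 103.9  -0.   70.3 103. ]
```

```bash
python3 -m jog '[{"tx":0,"ty":0,"tz":0.5,"wx":0,"wy":0,"wz":0},{"tx":0,"ty":0,"tz":1,"wx":0,"wy":0,"wz":0}]' 0.6 >/dev/null
python3 -m jog '[{"tx":0,"ty":0,"tz":0.4,"wx":0,"wy":0,"wz":0},{"tx":0,"ty":0,"tz":0.7,"wx":0,"wy":0,"wz":0},{"tx":0,"ty":0,"tz":0.82,"wx":0,"wy":0,"wz":0},{"tx":0,"ty":0,"tz":0.82,"wx":0,"wy":0,"wz":0},{"tx":0,"ty":0,"tz":0.82,"wx":0,"wy":0,"wz":0}]'
python3 -m jog '[{"tx":0,"ty":0,"tz":0,"wx":0,"wy":0,"wz":0},{"tx":0,"ty":0,"tz":0,"wx":0,"wy":0,"wz":0},{"tx":0,"ty":0,"tz":0,"wx":0,"wy":0,"wz":0},{"tx":0,"ty":0,"tz":0,"wx":0,"wy":0,"wz":0},{"tx":0,"ty":0,"tz":0,"wx":0,"wy":0,"wz":0},{"tx":0,"ty":0,"tz":0,"wx":0,"wy":0,"wz":0}]' 0 90
python3 -c "
from h import *
plan([.4822,.2536,.006],6.3)"
```

```text
time: 11.65
tcp_pos: [0.4836, 0.254, 0.0085]
eef_rot: [-180.0, -0.1, 6.3]
ft_force: [-0.3, 0.2, -0.1]
gripper_width: 0.601
gripper_force: 0.0
time: 12.4
tcp_pos: [0.483, 0.2542, 0.0083]
eef_rot: [-180.0, -0.1, 6.3]
ft_force: [-2.5, 0.2, 6.5]
gripper_width: 0.202
gripper_force: 88.8
t [-0.011  0.006  0.029] w [-0.0001 -0.0003  0.0001] | time 12.4 tcp [0.483  0.2542 0.0083] rot [-1.8e+02 -1.0e-01  6.3e+00] J [ 19.5  17.6 108.    0.   54.3 103.1]
```

```bash
python3 -m jog '[{"tx":0,"ty":0,"tz":-0.3,"wx":0,"wy":0,"wz":0},{"tx":0,"ty":0,"tz":-0.6,"wx":0,"wy":0,"wz":0},{"tx":0,"ty":0,"tz":-1,"wx":0,"wy":0,"wz":0},{"tx":0,"ty":0,"tz":-1,"wx":0,"wy":0,"wz":0},{"tx":0,"ty":0,"tz":-1,"wx":0,"wy":0,"wz":0}]'
cat > wr.py <<'E'
from h import *
t=cap('top','t5');s=cap('side','s5')
p=sensors.get_obs()['tcp_pos']
for n,c in(('top',t),('side',s)):
    W=world(c);hsv=cv2.cvtColor(c['frame'],cv2.COLOR_RGB2HSV)
    m=(hsv[...,1]<60)&(hsv[...,2]>130)&(W[...,2]>p[2]-.05)&(W[...,2]<p[2]+.03)&(np.hypot(W[...,0]-p[0],W[...,1]-p[1])<.16)&(np.hypot(W[...,0]-p[0],W[...,1]-p[1])>.06)
    Q=W[m];print(n,m.sum());
    if len(Q)<5: continue
    yaw=np.radians(sensors.get_obs()['eef_rot'][2]);ex=np.array([np.cos(yaw),np.sin(yaw)]);a=(Q[:,:2]-p[:2])@ex;b=(Q[:,:2]-p[:2])@[-ex[1],ex[0]]
    for lo in np.arange(.06,.15,.015):
        k=(a>lo)&(a<lo+.015)
        if k.sum()>3:print('  along %.3f n %d  z %.4f..%.4f  y %.4f..%.4f'%(lo,k.sum(),Q[k,2].min()-p[2],Q[k,2].max()-p[2],b[k].min(),b[k].max()))
    print('  tip',np.sort(a)[-6:].round(4))
E
python3 wr.py; python3 -c "
import cv2,numpy as np
a=cv2.imread('pics/t5.png')[165:315,150:300];b=cv2.imread('pics/s5.png')[110:260,220:370]
cv2.imwrite('pics/crop5.png',np.hstack([cv2.resize(x,(400,400),interpolation=2) for x in(a,b)]))"
```

```text
time: 13.02
tcp_pos: [0.4814, 0.2534, 0.0857]
eef_rot: [180.0, 0.1, 6.3]
ft_force: [1.1, -1.1, -3.3]
gripper_width: 0.2
gripper_force: 88.7
top 188
  along 0.060 n 5  z -0.0006..0.0094  y -0.0173..-0.0139
  along 0.075 n 42  z 0.0015..0.0144  y -0.0261..-0.0083
  along 0.090 n 39  z -0.0006..0.0141  y -0.0337..0.0282
  along 0.105 n 55  z 0.0008..0.0148  y -0.0338..0.0305
  along 0.120 n 43  z -0.0013..0.0112  y -0.0340..0.0300
  tip [0.1296 0.1296 0.1297 0.1299 0.13   0.1303]
side 265
  along 0.060 n 41  z -0.0023..0.0108  y -0.0203..0.0167
  along 0.075 n 70  z -0.0022..0.0101  y -0.0278..0.0241
  along 0.090 n 53  z -0.0025..0.0118  y -0.0362..0.0306
  along 0.105 n 58  z -0.0036..0.0102  y -0.0354..0.0284
  along 0.120 n 43  z -0.0017..0.0097  y -0.0358..0.0317
  tip [0.1298 0.1304 0.1306 0.1308 0.1309 0.1311]
```

View pics/crop5.png

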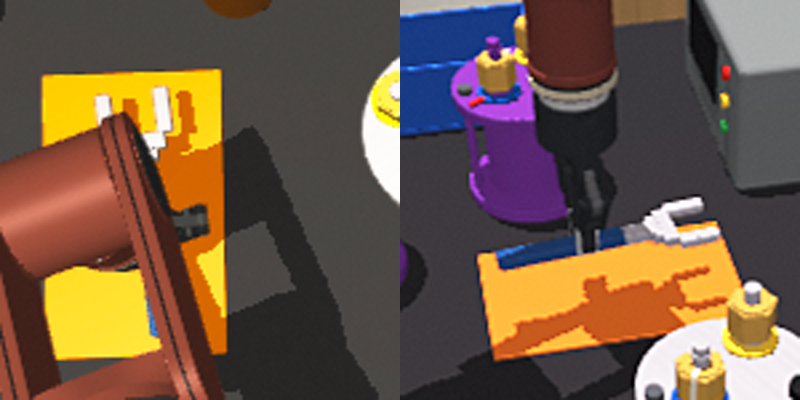

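The wrench hangs level in the fingers (head at crop (680,215)), underside about 2 mm below the TCP and jaw centre about 113 mm ahead of it. I carry it high to a standoff in front of the nut.

```bash
python3 -m jog '[{"tx":0,"ty":0,"tz":-0.5,"wx":0,"wy":0,"wz":0},{"tx":0,"ty":0,"tz":-1,"wx":0,"wy":0,"wz":0}]' >/dev/null
python3 -m jog '[{"tx":-0.1,"ty":0.2,"tz":-0.6,"wx":0,"wy":0,"wz":0},{"tx":-0.3,"ty":0.6,"tz":-1,"wx":0,"wy":0,"wz":0},{"tx":-0.35,"ty":0.9,"tz":-1,"wx":0,"wy":0,"wz":0}]' >/dev/null
python3 -m jog '[{"tx":-0.17,"ty":0.45,"tz":0,"wx":0,"wy":0,"wz":0},{"tx":-0.35,"ty":0.92,"tz":0,"wx":0,"wy":0,"wz":0}]' >/dev/null
python3 -m jog '[{"tx":-0.17,"ty":0.45,"tz":0,"wx":0,"wy":0,"wz":0},{"tx":-0.35,"ty":0.92,"tz":0,"wx":0,"wy":0,"wz":0}]' >/dev/null
python3 -m jog '[{"tx":-0.17,"ty":0.45,"tz":0,"wx":0,"wy":0,"wz":0},{"tx":-0.35,"ty":0.92,"tz":0,"wx":0,"wy":0,"wz":0}]' >/dev/null
python3 -m jog '[{"tx":-0.17,"ty":0.4,"tz":0,"wx":0,"wy":0,"wz":-0.025},{"tx":-0.33,"ty":0.8,"tz":0,"wx":0,"wy":0,"wz":-0.05},{"tx":-0.33,"ty":0.8,"tz":0,"wx":0,"wy":0,"wz":-0.069},{"tx":-0.33,"ty":0.8,"tz":0,"wx":0,"wy":0,"wz":-0.069},{"tx":-0.33,"ty":0.8,"tz":0,"wx":0,"wy":0,"wz":-0.069}]'
python3 -c "
from h import *
plan([.3834,-.1253,.162],31.3)"; sed -i "s/'t5'/'t6'/;s/'s5'/'s6'/" wr.py; python3 wr.py
```

```text
time: 15.12
tcp_pos: [0.3837, -0.1158, 0.2462]
eef_rot: [-179.9, 0.0, 31.1]
ft_force: [0.3, -0.1, -2.0]
gripper_width: 0.201
gripper_force: 88.8
t [-0.064  0.101  1.052] w [-0.0002  0.0001 -0.0007] | time 15.12 tcp [ 0.3837 -0.1158  0.2462] rot [-179.9    0.    31.1] J [-28.1 -20.5 117.3   0.   83.3  30.8]
top 516
  along 0.060 n 95  z -0.0085..0.0128  y -0.0171..0.0154
  along 0.075 n 164  z -0.0011..0.0144  y -0.0258..0.0282
  along 0.090 n 100  z -0.0024..0.0133  y -0.0328..0.0316
  along 0.105 n 89  z -0.0010..0.0106  y -0.0328..0.0321
  along 0.120 n 68  z -0.0000..0.0119  y -0.0326..0.0321
  tip [0.1303 0.1305 0.1306 0.1308 0.1308 0.1315]
side 503
  along 0.060 n 86  z -0.0013..0.0117  y -0.0226..0.0139
  along 0.075 n 158  z -0.0008..0.0109  y -0.0290..0.0221
  along 0.090 n 107  z -0.0014..0.0107  y -0.0338..0.0314
  along 0.105 n 91  z -0.0027..0.0107  y -0.0341..0.0315
  along 0.120 n 59  z -0.0027..0.0101  y -0.0332..0.0305
  tip [0.1296 0.1298 0.13   0.1301 0.1303 0.1586]
```

```bash
python3 -c "
from h import *
plan([.3835,-.1266,.162],31.3)
A=np.array([.532,-.0368,.182])
for n in ('top','side'):
    c=dict(np.load(f'pics/{n}_last.npz'));p=proj(c,[A])[0].astype(int);print(p)
    a=c['frame'][p[1]-25:p[1]+25,p[0]-25:p[0]+25,::-1];cv2.imwrite(f'pics/n_{n}.png',cv2.resize(a,(400,400),interpolation=2))
cv2.imwrite('pics/crop6.png',np.hstack([cv2.imread(f'pics/n_{n}.png') for n in('top','side')]))
"
```

```text
t [-0.074  0.114  1.057] w [-0.0001  0.0001 -0.0005] | time 15.22 tcp [ 0.3839 -0.1157  0.2465] rot [-180.     0.    31.1] J [-28.1 -20.5 117.3  -0.   83.3  30.8]
[327 224]
[331 246]
```

View pics/crop6.png

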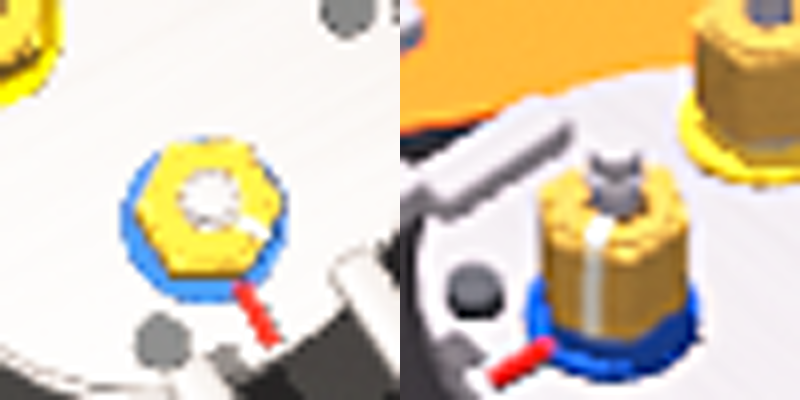

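The nut's mark (top crop (262,232)) is at about -118°, as expected, roughly 35° short of the red mark. I lower the wrench at the standoff.

```bash
python3 -m jog '[{"tx":-0.074,"ty":0.114,"tz":0.3,"wx":0,"wy":0,"wz":0},{"tx":-0.074,"ty":0.114,"tz":0.7,"wx":0,"wy":0,"wz":0},{"tx":-0.074,"ty":0.114,"tz":1,"wx":0,"wy":0,"wz":0},{"tx":-0.074,"ty":0.114,"tz":1,"wx":0,"wy":0,"wz":0},{"tx":-0.074,"ty":0.114,"tz":1,"wx":0,"wy":0,"wz":0},{"tx":-0.074,"ty":0.114,"tz":1,"wx":0,"wy":0,"wz":0}]'
sed -i "s/'t6'/'t7'/;s/'s6'/'s7'/" wr.py; python3 wr.py
python3 -c "
from h import *
plan([.4354,-.0952,.162],31.3)
A=np.array([.52,-.0468,.182])
for n in ('top','side'):
    c=dict(np.load(f'pics/{n}_last.npz'));p=proj(c,[A])[0].astype(int);print(p)
    a=c['frame'][p[1]-40:p[1]+40,p[0]-40:p[0]+40,::-1];cv2.imwrite(f'pics/n_{n}.png',cv2.resize(a,(400,400),interpolation=2))
cv2.imwrite('pics/crop7.png',np.hstack([cv2.imread(f'pics/n_{n}.png') for n in('top','side')]))
"
```

```text
time: 15.98
tcp_pos: [0.384, -0.1271, 0.1678]
eef_rot: [179.9, -0.0, 31.2]
ft_force: [0.2, -0.6, -1.9]
gripper_width: 0.203
gripper_force: 88.0
top 803
  along 0.060 n 115  z -0.0201..-0.0004  y -0.0276..0.0213
  along 0.075 n 123  z -0.0186..-0.0052  y -0.0337..0.0295
  along 0.090 n 77  z -0.0229..-0.0092  y -0.0348..0.0296
  along 0.105 n 75  z -0.0274..-0.0117  y -0.0355..0.0294
  along 0.120 n 62  z -0.0356..-0.0170  y -0.0352..0.0280
  along 0.135 n 229  z -0.0363..-0.0149  y -0.0528..0.0516
  tip [0.1569 0.1569 0.1574 0.1574 0.1574 0.159 ]
side 857
  along 0.060 n 104  z -0.0159..-0.0037  y -0.0280..0.0203
  along 0.075 n 123  z -0.0201..-0.0069  y -0.0362..0.0288
  along 0.090 n 77  z -0.0237..-0.0115  y -0.0367..0.0286
  along 0.105 n 76  z -0.0261..-0.0145  y -0.0359..0.0292
  along 0.120 n 87  z -0.0384..-0.0177  y -0.0352..0.0267
  along 0.135 n 237  z -0.0396..-0.0162  y -0.0554..0.0488
  tip [0.1591 0.1594 0.1595 0.1595 0.1597 0.1598]
t [ 0.758 -0.009  0.07 ] w [ 0.0001 -0.0001 -0.0004] | time 16.07 tcp [ 0.3839 -0.1271  0.1675] rot [180.   -0.   31.2] J [-29.5 -16.1 122.5   0.   73.5  29.3]
[332 229]
[327 250]
```

View pics/crop7.png

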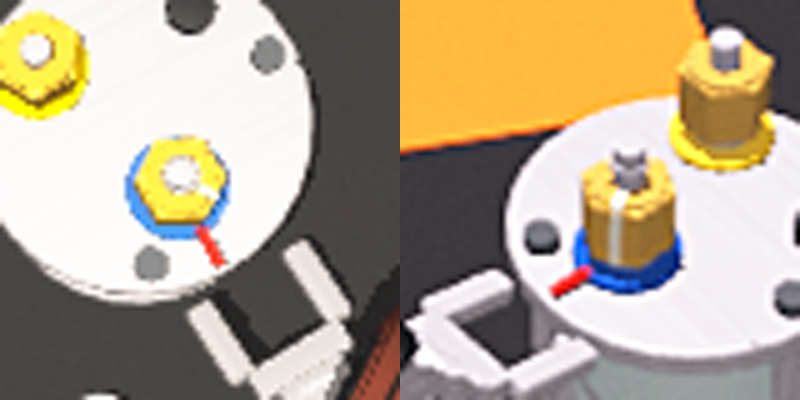

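The picture shows that the wrench has drooped about 12° in the fingers (head at top crop (280,310), lower than the grip). I grip harder and tilt the tool to level it.

```bash
python3 -m jog '[{"tx":0,"ty":0,"tz":0,"wx":0,"wy":0,"wz":0},{"tx":0,"ty":0,"tz":0,"wx":0,"wy":0,"wz":0},{"tx":0,"ty":0,"tz":0,"wx":0,"wy":0.01,"wz":0},{"tx":0,"ty":0,"tz":0,"wx":0,"wy":0.02,"wz":0},{"tx":0,"ty":0,"tz":0,"wx":0,"wy":0.03,"wz":0},{"tx":0,"ty":0,"tz":0,"wx":0,"wy":0.0345,"wz":0},{"tx":0,"ty":0,"tz":0,"wx":0,"wy":0.0345,"wz":0},{"tx":0,"ty":0,"tz":0,"wx":0,"wy":0.0345,"wz":0}]' 0 120
sed -i "s/'t7'/'t8'/;s/'s7'/'s8'/" wr.py; python3 wr.py
```

```text
time: 17.08
tcp_pos: [0.3846, -0.128, 0.1687]
eef_rot: [179.8, -12.5, 31.2]
ft_force: [1.5, 1.0, 4.9]
gripper_width: 0.192
gripper_force: 118.3
top 777
  along 0.060 n 130  z -0.0200..-0.0031  y -0.0242..0.0241
  along 0.075 n 107  z -0.0232..-0.0070  y -0.0323..0.0326
  along 0.090 n 76  z -0.0239..-0.0083  y -0.0323..0.0329
  along 0.105 n 66  z -0.0275..-0.0127  y -0.0320..0.0326
  along 0.120 n 48  z -0.0391..-0.0239  y -0.0282..0.0292
  along 0.135 n 232  z -0.0372..-0.0153  y -0.0510..0.0526
  tip [0.1568 0.1571 0.1573 0.1579 0.158  0.1585]
side 866
  along 0.060 n 133  z -0.0171..-0.0049  y -0.0262..0.0247
  along 0.075 n 114  z -0.0235..-0.0090  y -0.0332..0.0306
  along 0.090 n 76  z -0.0221..-0.0120  y -0.0324..0.0312
  along 0.105 n 64  z -0.0227..-0.0158  y -0.0329..0.0313
  along 0.120 n 72  z -0.0388..-0.0237  y -0.0305..0.0261
  along 0.135 n 234  z -0.0420..-0.0183  y -0.0536..0.0500
  tip [0.1588 0.1591 0.1592 0.1593 0.1594 0.1596]
```

```bash
python3 -m jog '[{"tx":0.02,"ty":0,"tz":-0.1,"wx":0,"wy":0,"wz":0},{"tx":0.04,"ty":0,"tz":-0.2,"wx":0,"wy":0,"wz":0},{"tx":0.06,"ty":0,"tz":-0.3,"wx":0,"wy":0,"wz":0},{"tx":0.09,"ty":0,"tz":-0.4,"wx":0,"wy":0,"wz":0},{"tx":0.11,"ty":0,"tz":-0.5,"wx":0,"wy":0,"wz":0},{"tx":0.11,"ty":0,"tz":-0.5,"wx":0,"wy":0,"wz":0}]'
cat > sl.py <<'E'
from h import *
o=sensors.get_obs();p=o['tcp_pos'];yaw=np.radians(o['eef_rot'][2]);ex=np.array([np.cos(yaw),np.sin(yaw)]);ey=np.array([-ex[1],ex[0]])
for n in('top','side'):
    c=cap(n);W=world(c);hsv=cv2.cvtColor(c['frame'],cv2.COLOR_RGB2HSV)
    D=W-p;a=D[...,:2]@ex;b=D[...,:2]@ey
    steel=(hsv[...,1]<60)&(hsv[...,2]>110)&(a>.06)&(a<.15)&(abs(b)<.04)&(W[...,2]>.1475)
    blue=cv2.inRange(hsv,(95,100,40),(125,255,255))>0
    blue&=(a<-.02)&(a>-.1)&(abs(b)<.02)&(abs(D[...,2])<.05)
    for k,m in(('steel',steel),('blue',blue)):
        if m.sum()<8: print(n,k,m.sum());continue
        A,B,Z=a[m],b[m],D[m][:,2]
        # upper surface: per-bin high percentile
        r=[(round(lo,3),round(np.percentile(Z[(A>=lo)&(A<lo+.01)],85),4),round((B[(A>=lo)&(A<lo+.01)].min()+B[(A>=lo)&(A<lo+.01)].max())/2,4)) for lo in np.arange(-.1,.15,.01) if ((A>=lo)&(A<lo+.01)).sum()>3]
        q=np.polyfit([x[0]+.005 for x in r],[x[1] for x in r],1);print(n,k,m.sum(),'top slope deg %.1f z0 %.4f'%(np.degrees(np.arctan(q[0])),q[1]),'a %.4f..%.4f'%(A.min(),np.sort(A)[-4]),[x[2] for x in r])
print(o['time'],p,o['eef_rot'].round(1),o['ft_force'].round(1),o['gripper_width'])
E
python3 sl.py
```

```text
time: 17.92
tcp_pos: [0.3839, -0.1274, 0.2087]
eef_rot: [179.9, -12.4, 31.2]
ft_force: [0.2, -0.7, -3.6]
gripper_width: 0.189
gripper_force: 117.6
top steel 437 top slope deg -32.3 z0 0.0467 a 0.0601..0.1477 [np.float64(-0.0), np.float64(0.0022), np.float64(0.0004), np.float64(0.0003), np.float64(0.0008), np.float64(0.001), np.float64(0.0315)]
top blue 0
side steel 480 top slope deg -31.5 z0 0.0447 a 0.0600..0.1479 [np.float64(-0.0003), np.float64(-0.0002), np.float64(0.0), np.float64(-0.0001), np.float64(0.0001), np.float64(0.0006), np.float64(0.0307)]
side blue 532 top slope deg -9.0 z0 0.0097 a -0.0991..-0.0204 [np.float64(-0.0038), np.float64(-0.004), np.float64(-0.0031), np.float64(-0.0031), np.float64(-0.0025), np.float64(-0.0026), np.float64(-0.0029), np.float64(-0.0025)]
17.925 [ 0.38394266 -0.12738346  0.20872811] [179.9 -12.4  31.2] [ 0.2 -0.7 -3.6] 0.18877905169179857
```

The tail of the handle had landed on a nut of the purple look-alike (about (.30,-.17)) and was propped up, which pivoted the wrench in the fingers. I back away upward, lay the wrench on the mat and re-grip it turned half round, so that I can approach from the free side.

```bash
python3 - <<'E'
s=open('h.py').read().replace("def plan(p,yaw):","def plan(p,yaw,pitch=0):").replace("[180,0,yaw]","[180,pitch,yaw]")
open('h.py','w').write(s)
E
python3 -m jog '[{"tx":0.06,"ty":0,"tz":-0.3,"wx":0,"wy":0,"wz":0},{"tx":0.12,"ty":0,"tz":-0.6,"wx":0,"wy":0,"wz":0},{"tx":0.21,"ty":0,"tz":-0.97,"wx":0,"wy":0,"wz":0},{"tx":0.21,"ty":0,"tz":-0.97,"wx":0,"wy":0,"wz":0},{"tx":0.21,"ty":0,"tz":-0.97,"wx":0,"wy":0,"wz":0}]'
python3 sl.py; python3 -c "
from h import *
plan([.4822,.2536,.29],31.2,-12.5)
c=dict(np.load('pics/top_last.npz'));hsv=cv2.cvtColor(c['frame'],cv2.COLOR_RGB2HSV);W=world(c)
m=cv2.inRange(hsv,(130,80,80),(160,255,255))>0
m&=abs(W[...,2]-.14)<.01;m[:,:370]=0;m[:,470:]=0;m[:295]=0
Q=W[m];print('purple lid',cv2.minEnclosingCircle(cv2.convexHull(Q[:,:2].astype(np.float32))))"
```

```text
time: 18.65
tcp_pos: [0.3828, -0.1269, 0.2857]
eef_rot: [-179.9, -12.4, 31.1]
ft_force: [-0.5, 0.3, -3.0]
gripper_width: 0.183
gripper_force: 118.0
top steel 496 top slope deg -55.4 z0 0.1154 a 0.0601..0.1465 [np.float64(0.0002), np.float64(0.0037), np.float64(0.001), np.float64(0.0006), np.float64(0.0012), np.float64(0.0011), np.float64(0.028)]
top blue 0
side steel 504 top slope deg -55.4 z0 0.1157 a 0.0601..0.1482 [np.float64(-0.0), np.float64(-0.0029), np.float64(-0.0013), np.float64(0.0006), np.float64(-0.0005), np.float64(-0.0002), np.float64(0.0296)]
side blue 598 top slope deg -9.3 z0 0.0094 a -0.0992..-0.0208 [np.float64(-0.0034), np.float64(-0.0036), np.float64(-0.0032), np.float64(-0.0037), np.float64(-0.0036), np.float64(-0.0034), np.float64(-0.0035), np.float64(-0.0023)]
18.65 [ 0.38283051 -0.12690004  0.28570611] [-179.9  -12.4   31.1] [-0.5  0.3 -3. ] 0.18262867084306844
t [ 3.454 -3.424  0.706] w [-0.0004  0.0004 -0.0002] | time 18.75 tcp [ 0.3826 -0.1267  0.2853] rot [-179.8  -12.4   31.1] J [-39.6 -28.1 119.2  11.8  85.   18.6]
purple lid ((0.22684548795223236, -0.2002219706773758), 0.04012814164161682)
```

```bash
python3 -m jog '[{"tx":0.2,"ty":-0.2,"tz":0.04,"wx":0,"wy":0,"wz":0},{"tx":0.53,"ty":-0.53,"tz":0.11,"wx":0,"wy":0,"wz":0},{"tx":0.86,"ty":-0.86,"tz":0.18,"wx":0,"wy":0,"wz":0}]' >/dev/null
python3 -m jog '[{"tx":0.3,"ty":-0.3,"tz":0.06,"wx":0,"wy":0,"wz":0},{"tx":0.6,"ty":-0.6,"tz":0.12,"wx":0,"wy":0,"wz":0},{"tx":0.86,"ty":-0.86,"tz":0.18,"wx":0,"wy":0,"wz":0}]' >/dev/null
python3 -m jog '[{"tx":0.3,"ty":-0.3,"tz":0.06,"wx":0,"wy":0,"wz":0},{"tx":0.6,"ty":-0.6,"tz":0.12,"wx":0,"wy":0,"wz":0},{"tx":0.86,"ty":-0.86,"tz":0.18,"wx":0,"wy":0,"wz":0}]' >/dev/null
python3 -m jog '[{"tx":0.3,"ty":-0.3,"tz":0.06,"wx":0,"wy":0,"wz":0},{"tx":0.6,"ty":-0.6,"tz":0.12,"wx":0,"wy":0,"wz":0},{"tx":0.8,"ty":-0.78,"tz":0.18,"wx":0,"wy":0,"wz":0},{"tx":0.86,"ty":-0.86,"tz":0.18,"wx":0,"wy":0,"wz":0},{"tx":0.86,"ty":-0.86,"tz":0.18,"wx":0,"wy":0,"wz":0}]'
python3 sl.py; python3 -c "
from h import *
plan([.4822,.2536,.12],6.3,-24)"
```

```text
time: 20.5
tcp_pos: [0.4809, 0.2537, 0.2892]
eef_rot: [-180.0, -12.3, 31.2]
ft_force: [-0.5, -0.4, -2.5]
gripper_width: 0.186
gripper_force: 117.9
top steel 444 top slope deg -9.5 z0 0.0063 a 0.0600..0.1186 [np.float64(-0.0006), np.float64(0.0009), np.float64(0.0004), np.float64(0.0002), np.float64(0.0004), np.float64(0.0007)]
top blue 0
side steel 234 top slope deg -10.5 z0 0.0086 a 0.0603..0.1185 [np.float64(-0.0005), np.float64(-0.0023), np.float64(-0.0008), np.float64(-0.003), np.float64(-0.001), np.float64(-0.0015)]
side blue 249 top slope deg -9.4 z0 0.0094 a -0.0997..-0.0217 [np.float64(-0.0058), np.float64(-0.0064), np.float64(-0.0062), np.float64(-0.0068), np.float64(-0.0067), np.float64(-0.0084), np.float64(-0.0054), np.float64(-0.0034)]
20.5 [0.4809271  0.25370688 0.28915166] [-180.   -12.3   31.2] [-0.5 -0.4 -2.5] 0.18639857748762748
t [-4.410e-01  1.000e-03  2.075e+00] w [-0.0216  0.0318  0.0657] | time 20.6 tcp [0.4812 0.2531 0.2897] rot [180.  -12.4  31.1] J [ 17.7 -10.5 105.5   3.   73.   75.9]
```

```bash
python3 -c "
from h import *
plan([.4822,.2536,.235],6.3,-22.5)"
```

```text
t [-0.133  0.001  0.671] w [-0.0207  0.0277  0.0659] | time 20.6 tcp [0.4812 0.2531 0.2897] rot [180.  -12.4  31.1] J [ 17.7 -10.5 105.5   3.   73.   75.9]
```

```bash
python3 -m jog '[{"tx":-0.033,"ty":0,"tz":0.17,"wx":-0.005,"wy":0.007,"wz":0.016},{"tx":-0.066,"ty":0,"tz":0.33,"wx":-0.01,"wy":0.014,"wz":0.033},{"tx":-0.1,"ty":0,"tz":0.5,"wx":-0.015,"wy":0.021,"wz":0.05},{"tx":-0.133,"ty":0,"tz":0.67,"wx":-0.0207,"wy":0.0277,"wz":0.066},{"tx":-0.133,"ty":0,"tz":0.67,"wx":-0.0207,"wy":0.0277,"wz":0.066},{"tx":-0.133,"ty":0,"tz":0.67,"wx":-0.0207,"wy":0.0277,"wz":0.066}]'
python3 sl.py; python3 -c "
from h import *
plan([.4822,.2536,.09],6.3,-22.5);plan([.4822,.2536,.016],6.3,-22.5)"
```

```text
time: 21.35
tcp_pos: [0.4829, 0.2541, 0.2365]
eef_rot: [-180.0, -22.6, 6.4]
ft_force: [0.5, 0.6, -2.1]
gripper_width: 0.187
gripper_force: 118.0
top steel 433 top slope deg 1.7 z0 0.0054 a 0.0601..0.1200 [np.float64(-0.0011), np.float64(-0.001), np.float64(-0.0007), np.float64(-0.0005), np.float64(-0.0009), np.float64(-0.0)]
top blue 1
side steel 308 top slope deg -0.2 z0 0.0089 a 0.0601..0.1214 [np.float64(-0.0027), np.float64(-0.0026), np.float64(-0.0024), np.float64(-0.0006), np.float64(-0.0015), np.float64(-0.0007), np.float64(-0.0043)]
side blue 256 top slope deg 0.2 z0 0.0091 a -0.0986..-0.0214 [np.float64(-0.0057), np.float64(-0.0057), np.float64(-0.0083), np.float64(-0.0049), np.float64(-0.0083), np.float64(-0.0056), np.float64(-0.0056), np.float64(-0.0057)]
21.35 [0.4829187  0.25413398 0.23653305] [-180.   -22.6    6.4] [ 0.5  0.6 -2.1] 0.18692426573122486
t [-0.72   0.007  1.689] w [-0.0001 -0.0003 -0.    ] | time 21.45 tcp [0.4834 0.2541 0.2369] rot [-179.9  -22.6    6.3] J [ 23.4 -14.5 116.5  -7.7  56.6 110.2]
t [-1.076  0.008  2.543] w [-0.0001 -0.0003 -0.    ] | time 21.45 tcp [0.4834 0.2541 0.2369] rot [-179.9  -22.6    6.3] J [ 23.4 -14.5 116.5  -7.7  56.6 110.2]
```

```bash
python3 -m jog '[{"tx":-0.12,"ty":0,"tz":0.28,"wx":0,"wy":0,"wz":0},{"tx":-0.24,"ty":0,"tz":0.57,"wx":0,"wy":0,"wz":0},{"tx":-0.36,"ty":0,"tz":0.85,"wx":0,"wy":0,"wz":0}]' >/dev/null
python3 -m jog '[{"tx":-0.12,"ty":0,"tz":0.28,"wx":0,"wy":0,"wz":0},{"tx":-0.24,"ty":0,"tz":0.57,"wx":0,"wy":0,"wz":0},{"tx":-0.36,"ty":0,"tz":0.85,"wx":0,"wy":0,"wz":0}]' >/dev/null
python3 -m jog '[{"tx":-0.12,"ty":0,"tz":0.28,"wx":0,"wy":0,"wz":0},{"tx":-0.23,"ty":0,"tz":0.55,"wx":0,"wy":0,"wz":0},{"tx":-0.36,"ty":0,"tz":0.85,"wx":0,"wy":0,"wz":0},{"tx":-0.36,"ty":0,"tz":0.85,"wx":0,"wy":0,"wz":0},{"tx":-0.36,"ty":0,"tz":0.85,"wx":0,"wy":0,"wz":0}]'
python3 -m jog '[{"tx":-0.016,"ty":0,"tz":0.038,"wx":0,"wy":0,"wz":0},{"tx":-0.032,"ty":0,"tz":0.075,"wx":0,"wy":0,"wz":0},{"tx":-0.032,"ty":0,"tz":0.075,"wx":0,"wy":0,"wz":0}]'
python3 -c "
from h import *
plan([.4822,.2536,.09],6.3,0)"
```

```text
time: 22.82
tcp_pos: [0.4822, 0.2546, 0.0153]
eef_rot: [-179.9, -22.6, 6.3]
ft_force: [0.0, -0.2, -2.0]
gripper_width: 0.187
gripper_force: 118.0
time: 23.2
tcp_pos: [0.4824, 0.2549, 0.0104]
eef_rot: [-180.0, -22.7, 6.3]
ft_force: [-13.5, -5.3, 22.9]
gripper_width: 0.187
gripper_force: 121.8
t [ 0.381  0.015 -0.919] w [-0.0001 -0.0631 -0.    ] | time 23.2 tcp [0.4824 0.2549 0.0104] rot [-180.   -22.7    6.3] J [ 23.6   6.3 125.2 -14.4  27.5 118.8]
```

```bash
python3 -m jog '[{"tx":0,"ty":0,"tz":0,"wx":0,"wy":0,"wz":0},{"tx":0,"ty":0,"tz":0,"wx":0,"wy":0,"wz":0},{"tx":0,"ty":0,"tz":0,"wx":0,"wy":0,"wz":0},{"tx":0.13,"ty":0.01,"tz":-0.3,"wx":0,"wy":0,"wz":0},{"tx":0.26,"ty":0.01,"tz":-0.6,"wx":0,"wy":-0.02,"wz":0},{"tx":0.38,"ty":0.015,"tz":-0.92,"wx":0,"wy":-0.045,"wz":0},{"tx":0.38,"ty":0.015,"tz":-0.92,"wx":0,"wy":-0.063,"wz":0},{"tx":0.38,"ty":0.015,"tz":-0.92,"wx":0,"wy":-0.063,"wz":0}]' 0.65 20
python3 -m jog '[{"tx":-0.3,"ty":0,"tz":-0.2,"wx":0,"wy":0,"wz":-0.028},{"tx":-0.6,"ty":0,"tz":-0.4,"wx":0,"wy":0,"wz":-0.056},{"tx":-0.9,"ty":0,"tz":-0.6,"wx":0,"wy":0,"wz":-0.084},{"tx":-0.9,"ty":0,"tz":-0.6,"wx":0,"wy":0,"wz":-0.112},{"tx":-0.9,"ty":0,"tz":-0.6,"wx":0,"wy":0,"wz":-0.14},{"tx":-0.9,"ty":0,"tz":-0.6,"wx":0,"wy":0,"wz":-0.168},{"tx":-0.9,"ty":0,"tz":-0.6,"wx":0,"wy":0,"wz":-0.196},{"tx":-0.9,"ty":0,"tz":-0.6,"wx":0,"wy":0,"wz":-0.224},{"tx":-0.9,"ty":0,"tz":-0.6,"wx":0,"wy":0,"wz":-0.25}]'
cat > wm.py <<'E'
from h import *
o=sensors.get_obs()
for n in('top','side'):
    c=cap(n);hsv=cv2.cvtColor(c['frame'],cv2.COLOR_RGB2HSV);W=world(c)
    box=(W[...,0]>.35)&(W[...,0]<.67)&(W[...,1]>.17)&(W[...,1]<.39)&(W[...,2]>.006)&(W[...,2]<.028)
    st=box&(hsv[...,1]<60)&(hsv[...,2]>100);bl=box&(cv2.inRange(hsv,(95,100,40),(125,255,255))>0)
    v,u=np.nonzero(st);S=onz(c,np.c_[u,v],.016)[:,:2];v,u=np.nonzero(bl);B=onz(c,np.c_[u,v],.018)[:,:2]
    if len(B)<20: print(n,len(B),len(S));continue
    mu=B.mean(0);w=np.linalg.svd(B-mu)[2][0];w*=np.sign(w[0]);ny=np.array([-w[1],w[0]])
    t=(B-mu)@w;s=(S-mu)@w;r=(S-mu)@ny
    tip=np.sort(s)[-3:].mean() if len(S) else 0
    print(n,len(B),len(S),'yaw %.1f'%np.degrees(np.arctan2(w[1],w[0])),'mu',mu.round(4),'handle t',t.min().round(4),t.max().round(4),'tip',tip,'jaw',(mu+w*(tip-.017)).round(4),'grip from tip',(mu+w*(tip-.132)).round(4),'headlat',(r.min()+r.max())/2, 'tops',np.percentile(W[bl][:,2],[10,90]))
E
python3 wm.py
```

```text
time: 24.2
tcp_pos: [0.4828, 0.253, 0.0874]
eef_rot: [-180.0, 0.0, 6.2]
ft_force: [-0.7, 1.4, -0.2]
gripper_width: 0.65
gripper_force: 0.0
time: 25.32
tcp_pos: [0.4079, 0.2448, 0.1338]
eef_rot: [-179.9, 0.0, 96.6]
ft_force: [-0.7, 0.2, -0.1]
gripper_width: 0.652
gripper_force: 0.0
top 215 407 yaw 10.9 mu [0.4697 0.2493] handle t -0.067 0.0411 tip 0.1341320251389784 jaw [0.5847 0.2714] grip from tip [0.4718 0.2497] headlat -0.00829187800174574 tops [0.01276285 0.0200882 ]
side 284 306 yaw 6.3 mu [0.4481 0.2421] handle t -0.0621 0.0636 tip 0.15693175147670838 jaw [0.5872 0.2574] grip from tip [0.4729 0.2449] headlat 0.002110028874226219 tops [0.00976689 0.0209454 ]
```

```bash
python3 -m jog '[{"tx":0,"ty":0,"tz":0,"wx":0,"wy":0,"wz":-0.028},{"tx":0,"ty":0.4,"tz":0,"wx":0,"wy":0,"wz":-0.056},{"tx":0,"ty":0.8,"tz":0,"wx":0,"wy":0,"wz":-0.084},{"tx":0,"ty":0.8,"tz":0,"wx":0,"wy":0,"wz":-0.112},{"tx":0,"ty":0.8,"tz":0,"wx":0,"wy":0,"wz":-0.14},{"tx":0,"ty":0.8,"tz":0,"wx":0,"wy":0,"wz":-0.168},{"tx":0,"ty":0.8,"tz":0,"wx":0,"wy":0,"wz":-0.196},{"tx":0,"ty":0.8,"tz":0,"wx":0,"wy":0,"wz":-0.224},{"tx":0,"ty":0.8,"tz":0,"wx":0,"wy":0,"wz":-0.249},{"tx":0,"ty":0.8,"tz":0,"wx":0,"wy":0,"wz":-0.249}]'
python3 wm.py; python3 -c "
from h import *
plan([.4722,.250,.006],186.3,0)"
```

```text
time: 26.68
tcp_pos: [0.4722, 0.252, 0.1344]
eef_rot: [180.0, -0.2, -174.3]
ft_force: [0.1, -1.1, 0.1]
gripper_width: 0.654
gripper_force: 0.0
top 4 236
side 292 293 yaw 6.8 mu [0.4476 0.2427] handle t -0.0617 0.064 tip 0.15622446230290057 jaw [0.5858 0.2592] grip from tip [0.4716 0.2456] headlat 0.00016120036244043207 tops [0.01029569 0.02056161]
t [ 0.002 -0.026  1.608] w [ 0.     -0.0004 -0.0018] | time 26.77 tcp [0.4725 0.2521 0.1347] rot [ 1.800e+02 -1.000e-01 -1.743e+02] J [ 1.96e+01  5.80e+00  1.06e+02  1.00e-01  6.83e+01 -7.61e+01]
```

```bash
python3 -m jog '[{"tx":0,"ty":-0.035,"tz":0.4,"wx":0,"wy":0,"wz":-0.002},{"tx":0,"ty":-0.035,"tz":0.9,"wx":0,"wy":0,"wz":-0.002}]' >/dev/null
python3 -m jog '[{"tx":0,"ty":0,"tz":0.3,"wx":0,"wy":0,"wz":0},{"tx":0,"ty":0,"tz":0.55,"wx":0,"wy":0,"wz":0},{"tx":0,"ty":0,"tz":0.7,"wx":0,"wy":0,"wz":0},{"tx":0,"ty":0,"tz":0.7,"wx":0,"wy":0,"wz":0},{"tx":0,"ty":0,"tz":0.7,"wx":0,"wy":0,"wz":0}]'
python3 -m jog '[{"tx":0,"ty":0,"tz":0,"wx":0,"wy":0,"wz":0},{"tx":0,"ty":0,"tz":0,"wx":0,"wy":0,"wz":0},{"tx":0,"ty":0,"tz":0,"wx":0,"wy":0,"wz":0},{"tx":0,"ty":0,"tz":0,"wx":0,"wy":0,"wz":0},{"tx":0,"ty":0,"tz":0,"wx":0,"wy":0,"wz":0},{"tx":0,"ty":0,"tz":0,"wx":0,"wy":0,"wz":0},{"tx":0,"ty":0,"tz":0,"wx":0,"wy":0,"wz":0}]' 0 100
python3 -m jog '[{"tx":0,"ty":0,"tz":-0.2,"wx":0,"wy":0,"wz":0},{"tx":0,"ty":0,"tz":-0.5,"wx":0,"wy":0,"wz":0},{"tx":0,"ty":0,"tz":-0.8,"wx":0,"wy":0,"wz":0},{"tx":0,"ty":0,"tz":-1,"wx":0,"wy":0,"wz":0}]'
```

```text
time: 27.65
tcp_pos: [0.4737, 0.2497, 0.008]
eef_rot: [180.0, -0.1, -173.4]
ft_force: [0.4, 0.3, -0.1]
gripper_width: 0.651
gripper_force: 0.0
time: 28.52
tcp_pos: [0.4737, 0.2499, 0.0085]
eef_rot: [179.9, -0.0, -173.4]
ft_force: [-1.9, 0.1, 6.9]
gripper_width: 0.198
gripper_force: 98.5
time: 29.02
tcp_pos: [0.4736, 0.2495, 0.0889]
eef_rot: [180.0, -0.0, -173.4]
ft_force: [-0.1, 0.7, -3.3]
gripper_width: 0.199
gripper_force: 98.3
```

```bash
python3 -m jog '[{"tx":0,"ty":0,"tz":-0.35,"wx":0,"wy":0,"wz":0},{"tx":0,"ty":0,"tz":-0.7,"wx":0,"wy":0,"wz":0},{"tx":0,"ty":0,"tz":-1,"wx":0,"wy":0,"wz":0}]' >/dev/null
python3 -m jog '[{"tx":0.16,"ty":-0.26,"tz":-0.35,"wx":0,"wy":0,"wz":0},{"tx":0.32,"ty":-0.52,"tz":-0.7,"wx":0,"wy":0,"wz":0},{"tx":0.49,"ty":-0.79,"tz":-1,"wx":0,"wy":0,"wz":0}]' >/dev/null
python3 -m jog '[{"tx":0.16,"ty":-0.26,"tz":0,"wx":0,"wy":0,"wz":0},{"tx":0.32,"ty":-0.52,"tz":0,"wx":0,"wy":0,"wz":0},{"tx":0.49,"ty":-0.79,"tz":0,"wx":0,"wy":0,"wz":0}]' >/dev/null
python3 -m jog '[{"tx":0.16,"ty":-0.26,"tz":0,"wx":0,"wy":0,"wz":0.02},{"tx":0.32,"ty":-0.52,"tz":0,"wx":0,"wy":0,"wz":0.045},{"tx":0.49,"ty":-0.79,"tz":0,"wx":0,"wy":0,"wz":0.07},{"tx":0.49,"ty":-0.79,"tz":0,"wx":0,"wy":0,"wz":0.098},{"tx":0.49,"ty":-0.79,"tz":0,"wx":0,"wy":0,"wz":0.098},{"tx":0.49,"ty":-0.79,"tz":0,"wx":0,"wy":0,"wz":0.098}]'
sed -e "s/yaw=np.radians(o\['eef_rot'\]\[2\])/yaw=np.radians(o['eef_rot'][2]+180)/" -e "s/(W\[...,2\]>.1475)/(W[...,2]>.1475)\&(D[...,2]>-.025)/" sl.py > sl2.py; python3 sl2.py; python3 -c "
from h import *
plan([.3785,.0472,.164],151.3,0)"
```

```text
time: 30.9
tcp_pos: [0.3786, 0.0475, 0.2473]
eef_rot: [-179.9, -0.1, 151.6]
ft_force: [-0.9, -0.3, -3.3]
gripper_width: 0.197
gripper_force: 98.6
top steel 509 top slope deg -0.7 z0 0.0097 a 0.0607..0.1315 [np.float64(-0.0009), np.float64(-0.0008), np.float64(-0.0012), np.float64(-0.0007), np.float64(-0.0011), np.float64(-0.001), np.float64(-0.0009), np.float64(-0.0029)]
top blue 128 top slope deg 2.3 z0 0.0136 a -0.0886..-0.0606 [np.float64(-0.0024), np.float64(-0.0023), np.float64(-0.0029)]
side steel 512 top slope deg -1.4 z0 0.0114 a 0.0603..0.1315 [np.float64(-0.0059), np.float64(-0.0071), np.float64(-0.0015), np.float64(-0.0031), np.float64(-0.0026), np.float64(-0.0034), np.float64(-0.0037), np.float64(-0.0016)]
side blue 298 top slope deg -0.1 z0 0.0114 a -0.0881..-0.0208 [np.float64(-0.0037), np.float64(-0.0031), np.float64(-0.0021), np.float64(-0.0029), np.float64(-0.0023), np.float64(-0.0049), np.float64(-0.0056)]
30.9 [0.3785807  0.04753805 0.24734291] [-1.799e+02 -1.000e-01  1.516e+02] [-0.9 -0.3 -3.3] 0.1967916209968402
t [-0.003 -0.005  1.041] w [-0.0002 -0.0004  0.0006] | time 31.0 tcp [0.3787 0.0476 0.2473] rot [-1.799e+02 -1.000e-01  1.515e+02] J [ -4.7 -23.7 119.4   0.   84.4 -66.2]
```

```bash
python3 -m jog '[{"tx":-0.01,"ty":0.005,"tz":0.2,"wx":0,"wy":0,"wz":0},{"tx":-0.01,"ty":0.005,"tz":0.45,"wx":0,"wy":0,"wz":0},{"tx":-0.01,"ty":0.005,"tz":0.7,"wx":0,"wy":0,"wz":0},{"tx":-0.01,"ty":0.005,"tz":0.9,"wx":0,"wy":0,"wz":0},{"tx":-0.01,"ty":0.005,"tz":1,"wx":0,"wy":0,"wz":0},{"tx":-0.01,"ty":0.005,"tz":1,"wx":0,"wy":0,"wz":0}]'
python3 sl2.py; python3 -c "
from h import *
plan([.4323,.0185,.163],151.3,0)
t=dict(np.load('pics/top_last.npz'));s=dict(np.load('pics/side_last.npz'));A=np.array([.49,-.01,.17]);I=[]
for c in(t,s):
    p=proj(c,[A])[0].astype(int);I.append(cv2.resize(c['frame'][p[1]-50:p[1]+50,p[0]-50:p[0]+50,::-1],(400,400),interpolation=2))
cv2.imwrite('pics/crop8.png',np.hstack(I))"
```

```text
time: 31.75
tcp_pos: [0.3791, 0.0474, 0.1667]
eef_rot: [-179.9, -0.2, 151.4]
ft_force: [-0.4, 0.0, -2.1]
gripper_width: 0.197
gripper_force: 98.6
top steel 465 top slope deg -2.3 z0 0.0123 a 0.0600..0.1392 [np.float64(-0.0019), np.float64(-0.0003), np.float64(-0.0012), np.float64(-0.0016), np.float64(-0.0014), np.float64(-0.0015), np.float64(-0.0013), np.float64(-0.0003)]
top blue 122 top slope deg 0.1 z0 0.0119 a -0.0891..-0.0584 [np.float64(-0.0023), np.float64(-0.0027), np.float64(-0.0027), np.float64(-0.0076)]
side steel 509 top slope deg -11.7 z0 0.0283 a 0.0601..0.1423 [np.float64(-0.0065), np.float64(-0.0057), np.float64(-0.0019), np.float64(-0.0032), np.float64(-0.0018), np.float64(-0.002), np.float64(-0.0025), np.float64(-0.0019), np.float64(-0.0063)]
side blue 252 top slope deg -0.6 z0 0.0116 a -0.0892..-0.0214 [np.float64(-0.0014), np.float64(-0.0029), np.float64(-0.0036), np.float64(-0.004), np.float64(-0.0034), np.float64(-0.006), np.float64(-0.0075)]
31.75 [0.37905577 0.04743681 0.1667278 ] [-179.9   -0.2  151.4] [-0.4  0.  -2.1] 0.1970211992217358
t [-0.748 -0.002  0.06 ] w [-0.0001 -0.0002  0.0002] | time 31.85 tcp [0.3798 0.0474 0.1679] rot [-1.800e+02 -1.000e-01  1.514e+02] J [ -4.7 -19.7 125.2   0.   74.6 -66.1]
```

View pics/crop8.png

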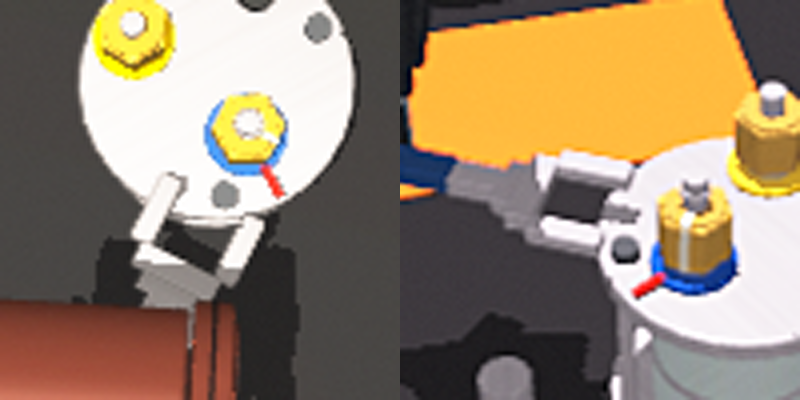

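The last view shows the open mouth facing the nut squarely (mouth at top crop (205,215), nut at (248,128)), with the handle clear of everything. I slide it on.

```bash
python3 -m jog '[{"tx":0,"ty":0,"tz":0.05,"wx":0,"wy":0,"wz":0},{"tx":-0.15,"ty":0,"tz":0.05,"wx":0,"wy":0,"wz":0},{"tx":-0.3,"ty":0,"tz":0.05,"wx":0,"wy":0,"wz":0},{"tx":-0.38,"ty":0,"tz":0.05,"wx":0,"wy":0,"wz":0},{"tx":-0.44,"ty":0,"tz":0.05,"wx":0,"wy":0,"wz":0}]'
python3 -m jog '[{"tx":-0.06,"ty":0,"tz":0,"wx":0,"wy":0,"wz":0},{"tx":-0.12,"ty":0,"tz":0,"wx":0,"wy":0,"wz":0},{"tx":-0.18,"ty":0,"tz":0,"wx":0,"wy":0,"wz":0}]'
python3 -m jog '[{"tx":-0.05,"ty":0,"tz":0,"wx":0,"wy":0,"wz":0},{"tx":-0.1,"ty":0,"tz":0,"wx":0,"wy":0,"wz":0},{"tx":-0.12,"ty":0,"tz":0,"wx":0,"wy":0,"wz":0},{"tx":-0.12,"ty":0,"tz":0,"wx":0,"wy":0,"wz":0}]'
python3 sl2.py
```

```text
time: 32.48
tcp_pos: [0.4107, 0.0302, 0.1632]
eef_rot: [-179.9, -0.1, 151.3]
ft_force: [-0.2, 0.9, -2.2]
gripper_width: 0.199
gripper_force: 98.6
time: 32.85
tcp_pos: [0.4232, 0.0235, 0.1632]
eef_rot: [-179.9, -0.1, 151.4]
ft_force: [-0.4, -1.1, -2.7]
gripper_width: 0.196
gripper_force: 98.6
time: 33.35
tcp_pos: [0.4314, 0.019, 0.1632]
eef_rot: [-179.9, -0.1, 151.4]
ft_force: [0.3, 0.1, -2.3]
gripper_width: 0.196
gripper_force: 98.6
top steel 386 top slope deg 5.4 z0 0.0042 a 0.0735..0.1317 [np.float64(0.0114), np.float64(-0.0002), np.float64(-0.001), np.float64(-0.0014), np.float64(-0.0013), np.float64(-0.0038), np.float64(-0.0017)]
top blue 195 top slope deg -0.1 z0 0.0112 a -0.0889..-0.0411 [np.float64(-0.0023), np.float64(-0.0023), np.float64(-0.0021), np.float64(-0.002), np.float64(-0.0024)]
side steel 504 top slope deg 14.5 z0 -0.0086 a 0.0600..0.1316 [np.float64(-0.0027), np.float64(-0.0027), np.float64(-0.0019), np.float64(-0.0014), np.float64(-0.0123), np.float64(-0.0095), np.float64(-0.0024), np.float64(-0.0011)]
side blue 252 top slope deg -0.7 z0 0.0110 a -0.0883..-0.0209 [np.float64(-0.0029), np.float64(-0.0033), np.float64(-0.0045), np.float64(-0.0048), np.float64(-0.0036), np.float64(-0.0066), np.float64(-0.0085)]
33.35 [0.43138104 0.01899245 0.16316809] [-1.799e+02 -1.000e-01  1.514e+02] [ 0.3  0.1 -2.3] 0.19572232940822384
```

```bash
python3 -m jog '[{"tx":-0.005,"ty":0.124,"tz":0,"wx":0,"wy":0,"wz":0.014},{"tx":-0.022,"ty":0.247,"tz":0,"wx":0,"wy":0,"wz":0.028},{"tx":-0.022,"ty":0.247,"tz":0,"wx":0,"wy":0,"wz":0.028}]'
cat > nm.py <<'E'
from h import *
o=sensors.get_obs();A=np.array([.532,-.037,.182]);print('torque',o['wrist_torque'].round(2),'F',o['ft_force'].round(1),'t',o['time'])
d=o['tcp_pos'][:2]-A[:2];print('handle angle %.1f r %.4f yaw %.1f'%(np.degrees(np.arctan2(d[1],d[0])),np.hypot(*d),o['eef_rot'][2]),'z',o['tcp_pos'][2].round(4))
c=cap('top');hsv=cv2.cvtColor(c['frame'],cv2.COLOR_RGB2HSV);v,u=np.mgrid[:480,:640];Q=onz(c,np.c_[u.ravel(),v.ravel()],.182).reshape(480,640,3)-A
r=np.hypot(Q[...,0],Q[...,1]);m=(r<.0165)&(r>.0095)&(hsv[...,1]<60)&(hsv[...,2]>150);a=np.degrees(np.arctan2(Q[...,1],Q[...,0]))
print('mark px',m.sum(),'angles',np.sort(a[m]).round(0))
E
python3 nm.py
```

```text
time: 33.83
tcp_pos: [0.4423, 0.0359, 0.1631]
eef_rot: [-179.9, -0.1, 141.4]
ft_force: [0.6, 1.0, -3.1]
gripper_width: 0.197
gripper_force: 98.6
torque [ 0.18 -0.    0.2 ] F [ 0.6  1.  -3.1] t 33.825
handle angle 140.9 r 0.1156 yaw 141.4 z 0.1631
mark px 9 angles [-125. -123. -119. -115. -114. -110.  -18.   -5.    8.]
```

```bash
python3 -m jog '[{"tx":-0.005,"ty":0.124,"tz":0,"wx":0,"wy":0,"wz":0.014},{"tx":-0.022,"ty":0.247,"tz":0,"wx":0,"wy":0,"wz":0.028},{"tx":-0.022,"ty":0.247,"tz":0,"wx":0,"wy":0,"wz":0.028}]'; python3 nm.py
python3 -m jog '[{"tx":-0.005,"ty":0.124,"tz":0,"wx":0,"wy":0,"wz":0.014},{"tx":-0.022,"ty":0.247,"tz":0,"wx":0,"wy":0,"wz":0.028},{"tx":-0.022,"ty":0.247,"tz":0,"wx":0,"wy":0,"wz":0.028}]'; python3 nm.py
```

```text
time: 34.25
tcp_pos: [0.4558, 0.0496, 0.1629]
eef_rot: [-179.8, -0.1, 131.4]
ft_force: [-1.4, -0.5, -2.3]
gripper_width: 0.193
gripper_force: 98.8
torque [-0.02  0.16  0.43] F [-1.4 -0.5 -2.3] t 34.25
handle angle 131.3 r 0.1154 yaw 131.4 z 0.1629
mark px 9 angles [-133. -132. -127. -125. -123. -119.  -18.   -5.    8.]
time: 34.67
tcp_pos: [0.4716, 0.0616, 0.1629]
eef_rot: [-179.8, -0.1, 121.3]
ft_force: [-1.1, 1.8, -3.4]
gripper_width: 0.2
gripper_force: 98.9
torque [0.33 0.29 0.5 ] F [-1.1  1.8 -3.4] t 34.675
handle angle 121.5 r 0.1157 yaw 121.3 z 0.1629
mark px 8 angles [-141. -140. -134. -133. -132.  -18.   -5.    8.]
```

```bash
python3 -m jog '[{"tx":-0.005,"ty":0.124,"tz":0,"wx":0,"wy":0,"wz":0.014},{"tx":-0.022,"ty":0.247,"tz":0,"wx":0,"wy":0,"wz":0.028},{"tx":-0.022,"ty":0.247,"tz":0,"wx":0,"wy":0,"wz":0.028}]'>/dev/null; python3 nm.py
python3 -m jog '[{"tx":-0.001,"ty":0.062,"tz":0,"wx":0,"wy":0,"wz":0.007},{"tx":-0.001,"ty":0.062,"tz":0,"wx":0,"wy":0,"wz":0.007}]'>/dev/null; python3 nm.py
python3 -m jog '[{"tx":-0.001,"ty":0.062,"tz":0,"wx":0,"wy":0,"wz":0.007},{"tx":-0.001,"ty":0.062,"tz":0,"wx":0,"wy":0,"wz":0.007}]'>/dev/null; python3 nm.py
```

```text
torque [0.77 0.46 0.56] F [-1.2  4.3 -2.1] t 35.1
handle angle 111.6 r 0.1158 yaw 111.2 z 0.1628
mark px 9 angles [-156. -152. -151. -147. -145. -141.  -18.   -5.    8.]
torque [0.87 0.41 0.55] F [-2.4  4.5 -2. ] t 35.4
handle angle 109.2 r 0.1158 yaw 108.7 z 0.1629
mark px 9 angles [-156. -152. -151. -147. -145. -141.  -18.   -5.    8.]
torque [0.9  0.47 0.53] F [-3.3  5.1 -0.9] t 35.7
handle angle 106.7 r 0.1158 yaw 106.2 z 0.1629
mark px 8 angles [-160. -156. -152. -151. -147.  -18.   -5.    8.]
```

```bash
for k in 1 2; do python3 -m jog '[{"tx":-0.001,"ty":0.062,"tz":0,"wx":0,"wy":0,"wz":0.007},{"tx":-0.001,"ty":0.062,"tz":0,"wx":0,"wy":0,"wz":0.007}]'>/dev/null; python3 nm.py; done
```

```text
torque [0.87 0.45 0.53] F [-2.5  5.4 -1.7] t 36.0
handle angle 104.3 r 0.1157 yaw 103.7 z 0.1629
mark px 8 angles [-160. -156. -152. -151. -147.  -18.   -5.    8.]
torque [0.45 0.62 0.78] F [-4.   3.  -2.4] t 36.3
handle angle 102.1 r 0.1153 yaw 101.2 z 0.1626
mark px 8 angles [-160. -156. -152. -151. -147.  -18.   -5.    8.]
```

```bash
for k in 1 2; do python3 -m jog '[{"tx":-0.001,"ty":0.062,"tz":0,"wx":0,"wy":0,"wz":0.007},{"tx":-0.001,"ty":0.062,"tz":0,"wx":0,"wy":0,"wz":0.007}]'|grep -E 'width|tcp'; python3 nm.py; done; python3 sl2.py
```

```text
tcp_pos: [0.5124, 0.0761, 0.1624]
gripper_width: 0.195
torque [0.19 0.86 1.01] F [-5.8  1.  -2.4] t 36.6
handle angle 99.8 r 0.1148 yaw 98.6 z 0.1624
mark px 9 angles [-167. -163. -160. -156. -152. -151.  -18.   -5.    8.]
tcp_pos: [0.5168, 0.0764, 0.1621]
gripper_width: 0.194
torque [-0.07  1.18  1.2 ] F [-6.2 -0.3 -1.8] t 36.9
handle angle 97.6 r 0.1144 yaw 96.1 z 0.1621
mark px 9 angles [-167. -163. -160. -156. -152. -151.  -18.   -5.    8.]
top steel 516 top slope deg 5.1 z0 0.0050 a 0.0616..0.1330 [np.float64(0.0115), np.float64(0.0017), np.float64(0.0072), np.float64(0.0031), np.float64(0.0014), np.float64(0.0032), np.float64(0.0034), np.float64(0.0031)]
top blue 72 top slope deg -5.5 z0 0.0061 a -0.0729..-0.0408 [np.float64(-0.0072), np.float64(-0.0076), np.float64(-0.0083), np.float64(-0.0087)]
side steel 430 top slope deg 13.6 z0 -0.0072 a 0.0601..0.1345 [np.float64(-0.0001), np.float64(0.0045), np.float64(0.0017), np.float64(0.0022), np.float64(0.0014), np.float64(0.003), np.float64(0.0033), np.float64(0.0033)]
side blue 34 top slope deg 0.2 z0 0.0119 a -0.0878..-0.0253 [np.float64(-0.0079), np.float64(-0.0102), np.float64(-0.0105), np.float64(0.0032)]
36.95 [0.51681104 0.07638887 0.16215401] [-1.796e+02  1.000e-01  9.620e+01] [-6.   0.3 -2.2] 0.19534368641188407
```

```bash
python3 -m jog '[{"tx":-0.003,"ty":-0.1,"tz":0,"wx":0,"wy":0,"wz":-0.011},{"tx":-0.014,"ty":-0.198,"tz":0,"wx":0,"wy":0,"wz":-0.022},{"tx":-0.014,"ty":-0.198,"tz":0,"wx":0,"wy":0,"wz":-0.022}]'>/dev/null; python3 nm.py
python3 -m jog '[{"tx":-0.003,"ty":-0.1,"tz":0,"wx":0,"wy":0,"wz":-0.011},{"tx":-0.003,"ty":-0.1,"tz":0,"wx":0,"wy":0,"wz":-0.011}]'>/dev/null; python3 nm.py
python3 -m jog '[{"tx":-0.001,"ty":-0.05,"tz":0,"wx":0,"wy":0,"wz":-0.0055},{"tx":-0.001,"ty":-0.05,"tz":0,"wx":0,"wy":0,"wz":-0.0055}]'>/dev/null; python3 nm.py; python3 sl2.py
```

```text
torque [ 0.17 -0.45  0.31] F [ 3.7 -0.5 -3.7] t 37.425
handle angle 104.2 r 0.1143 yaw 103.9 z 0.1636
mark px 8 angles [-156. -152. -151. -147. -145.  -18.   -5.    8.]
torque [-0.31 -0.72  0.38] F [ 4.7 -3.6 -4. ] t 37.725
handle angle 108.1 r 0.1143 yaw 107.7 z 0.1636
mark px 10 angles [-156. -152. -151. -147. -145. -141. -140.  -18.   -5.    8.]
torque [-0.32 -0.77  0.41] F [ 5.1 -3.2 -5.5] t 38.025
handle angle 110.0 r 0.1142 yaw 109.7 z 0.1636
mark px 9 angles [-152. -151. -147. -145. -141. -140.  -18.   -5.    8.]
top steel 485 top slope deg -1.6 z0 0.0187 a 0.0661..0.1332 [np.float64(-0.0053), np.float64(0.0009), np.float64(0.0005), np.float64(0.0006), np.float64(0.0002), np.float64(0.0028), np.float64(0.0011), np.float64(0.0008)]
top blue 89 top slope deg 0.3 z0 0.0121 a -0.0763..-0.0412 [np.float64(-0.0039), np.float64(-0.0039), np.float64(-0.0069), np.float64(-0.0081)]
side steel 454 top slope deg 11.9 z0 -0.0056 a 0.0603..0.1339 [np.float64(-0.0007), np.float64(-0.004), np.float64(-0.0077), np.float64(-0.0006), np.float64(-0.0004), np.float64(-0.0005), np.float64(-0.0), np.float64(0.0008)]
side blue 25 top slope deg 0.6 z0 0.0138 a -0.0870..-0.0613 [np.float64(0.0011), np.float64(-0.0014)]
38.075 [0.49298339 0.07037886 0.16358945] [-1.800e+02  1.000e-01  1.097e+02] [ 4.4 -3.1 -3.2] 0.19435074553937917
```

```bash
cat > mk.py <<'E'
from h import *
A=np.array([.532,-.037,.182])
c=cap('top');
th=np.radians(np.arange(-200,-90,1.));rr=np.linspace(.010,.017,8)
P=np.array([[A+[r*np.cos(t),r*np.sin(t),0] for r in rr] for t in th]).reshape(-1,3);uv=proj(c,P).astype(np.float32).reshape(len(th),8,2)
S=cv2.remap(c['frame'],uv[...,0],uv[...,1],cv2.INTER_LINEAR).astype(float);b=S[...,2].mean(1) # blue: brass low, white high
b=np.clip(b-np.percentile(b,40),0,None);k=np.argmax(np.convolve(b,np.ones(9),'same'));w=slice(max(k-18,0),k+19)
print('mark deg %.1f'%np.degrees((th[w]*b[w]).sum()/b[w].sum()),b[::5].astype(int))
E
python3 mk.py
```

```text
mark deg -144.2 [  0   0   0   0   0   0   0   3  27  78 136 163 150  96  39   7   1   0
   0   0   2   5]
```

Run:
```python
s=open('mk.py').read()
for n in('top1','t6','t7','t8'):
    print(n);exec(s.replace("c=cap('top');",f"c=dict(np.load('pics/top_last.npz'));c['frame']=cv2.imread('pics/{n}.png')[:,:,::-1].copy()").replace('-200,-90','-200,90'))
```

```text
top1
mark deg -9.3 [  0   0   0   0   0   0   0   0   0   0   0   0   0   0   0   0   0   0
   0   6   4   2   0   1   3   4   4   3   3   8  13  12   9   7   6  26
  75 135 152 141  92  38  21  12  13   9   4   6   9   5   7  11   7   1
   0   0   0   0]
t6
mark deg -117.7 [  0   0   0   0   0   0   0   0   0   0   0   0   0   6  43 108 149 145
  99  42   2   0   0   0   0   0   0   0   1   7  14  12   7   1   2   8
  12  11   7   5   6   7   9  10  12   9   2   0   1   0   1   5   3   0
   0   0   0   0]
t7
mark deg -117.7 [  0   0   0   0   0   0   0   0   0   0   0   0   0   6  43 108 149 145
 100  42   1   0   0   0   0   0   0   0   1   6  13  11   7   1   1   7
  11  11   7   6   7   7  10  10  12   9   2   1   2   0   1   6   3   0
   0   0   0   0]
t8
mark deg -117.7 [  0   0   0   0   0   0   0   0   0   0   0   0   0   6  44 108 150 146
 100  42   2   0   0   0   0   0   0   0   1   7  14  12   6   1   1   8
  12  11   7   5   6   7  10  11  12   9   2   1   2   0   2   6   4   0
   0   0   0   1]
```

```bash
python3 -m jog '[{"tx":-0.003,"ty":0.1,"tz":0,"wx":0,"wy":0,"wz":0.011},{"tx":-0.014,"ty":0.198,"tz":0,"wx":0,"wy":0,"wz":0.022},{"tx":-0.014,"ty":0.198,"tz":0,"wx":0,"wy":0,"wz":0.022}]'>/dev/null; python3 nm.py|head -2;python3 mk.py
for k in 1 2 3; do python3 -m jog '[{"tx":-0.001,"ty":0.05,"tz":0,"wx":0,"wy":0,"wz":0.0055},{"tx":-0.001,"ty":0.05,"tz":0,"wx":0,"wy":0,"wz":0.0055}]'>/dev/null; python3 nm.py|head -2;python3 mk.py; done
```

```text
torque [-0.46 -0.76  0.33] F [ 3.9 -3.7 -3.5] t 38.6
handle angle 102.0 r 0.1144 yaw 101.8 z 0.1633
mark deg -153.3 [  0   0   0   0   0   2  17  57 117 160 154 104  39   3   0   0   1   0
   0   0   1   3]
torque [-0.73 -0.56  0.57] F [ 3.1 -5.1 -3.3] t 38.95
handle angle 100.6 r 0.1145 yaw 99.9 z 0.163
mark deg -153.2 [  0   0   0   0   0   2  15  55 115 160 153 104  39   4   0   1   0   0
   0   0   0   2]
torque [-0.9   0.04  1.02] F [-1.2 -6.  -2.4] t 39.3
handle angle 99.1 r 0.1145 yaw 97.9 z 0.1625
mark deg -153.5 [  0   0   0   0   0   5  20  62 119 161 153 104  40   5   0   0   0   0
   0   0   2   4]
torque [-0.97  0.62  1.35] F [-3.9 -6.2 -1.2] t 39.65
handle angle 97.7 r 0.1146 yaw 96.0 z 0.162
mark deg -155.5 [  0   0   0   0   1  16  43  94 135 153 128  83  33   2   0   0   0   0
   0   0   0   1]
```

```bash
python3 -m jog '[{"tx":-0.001,"ty":-0.05,"tz":0,"wx":0,"wy":0,"wz":-0.0055},{"tx":-0.003,"ty":-0.1,"tz":0,"wx":0,"wy":0,"wz":-0.011},{"tx":-0.003,"ty":-0.1,"tz":0,"wx":0,"wy":0,"wz":-0.011}]'>/dev/null; python3 nm.py|head -2;python3 mk.py
python3 -m jog '[{"tx":0.05,"ty":0,"tz":0,"wx":0,"wy":0,"wz":0},{"tx":0.1,"ty":0,"tz":0,"wx":0,"wy":0,"wz":0},{"tx":0.1,"ty":0,"tz":0,"wx":0,"wy":0,"wz":0}]'>/dev/null; python3 nm.py|head -2;python3 mk.py; python3 sl2.py
```

```text
torque [-0.73 -0.49  0.66] F [ 3.  -4.7 -3.5] t 40.125
handle angle 100.6 r 0.1145 yaw 99.9 z 0.1631
mark deg -153.2 [  0   0   0   0   0   3  17  57 116 161 154 105  41   5   0   0   0   0
   0   0   2   4]
torque [-5.08 -1.23  0.61] F [  7.2 -32.6  -6.1] t 40.6
handle angle 100.5 r 0.1154 yaw 99.9 z 0.1631
mark deg -153.3 [  0   0   0   0   0   3  16  56 115 161 155 105  40   3   0   0   1   0
   0   0   1   4]
top steel 531 top slope deg 6.5 z0 0.0014 a 0.0601..0.1340 [np.float64(0.0002), np.float64(0.0005), np.float64(0.0011), np.float64(-0.0012), np.float64(0.0018), np.float64(0.0016), np.float64(0.0018), np.float64(0.0049)]
top blue 55 top slope deg 1.6 z0 0.0136 a -0.0759..-0.0456 [np.float64(-0.0075), np.float64(-0.008), np.float64(-0.0088), np.float64(-0.0099)]
side steel 443 top slope deg 14.2 z0 -0.0086 a 0.0604..0.1343 [np.float64(0.0001), np.float64(-0.0018), np.float64(-0.0054), np.float64(-0.003), np.float64(-0.0003), np.float64(0.0009), np.float64(-0.0011), np.float64(0.0014)]
side blue 36 top slope deg -0.3 z0 0.0120 a -0.0874..-0.0279 [np.float64(-0.0048), np.float64(-0.0068), np.float64(-0.0083), np.float64(0.0045)]
40.7 [0.5110497  0.07639576 0.16313868] [-179.9    0.8   99.8] [  7.2 -31.   -6.6] 0.19296724188351996
```

```bash
python3 -m jog '[{"tx":0.04,"ty":0,"tz":0,"wx":0,"wy":0,"wz":0},{"tx":0.08,"ty":0,"tz":-0.05,"wx":0,"wy":0,"wz":0},{"tx":0.1,"ty":0,"tz":0.05,"wx":0,"wy":0,"wz":0},{"tx":0.1,"ty":0,"tz":-0.05,"wx":0,"wy":0,"wz":0},{"tx":0.1,"ty":0,"tz":0,"wx":0,"wy":0,"wz":0}]' 0 120 | grep -E 'width|tcp'; python3 nm.py|head -2;python3 mk.py
python3 - <<'E'
# true wrench yaw from its head outline
from h import *
c=dict(np.load('pics/top_last.npz'));W=world(c);hsv=cv2.cvtColor(c['frame'],cv2.COLOR_RGB2HSV)
o=sensors.get_obs();p=o['tcp_pos'];D=W-p
m=(hsv[...,1]<60)&(hsv[...,2]>100)&(D[...,2]>-.001)&(D[...,2]<.0135)&(np.hypot(D[...,0],D[...,1])>.06)&(np.hypot(D[...,0],D[...,1])<.15)&(np.hypot(W[...,0]-.532,W[...,1]+.037)<.06)
Q=np.array(onz(c,np.argwhere(m)[:,::-1],p[2]+.0095))[:,:2]
r=cv2.minAreaRect((Q*1e3).astype(np.float32));print(m.sum(),r)
E
```

```text
tcp_pos: [0.5108, 0.0781, 0.1633]
gripper_width: 0.184
torque [-8.71 -1.62  0.68] F [  9.9 -53.9  -7.9] t 41.425
handle angle 100.5 r 0.1170 yaw 99.8 z 0.1633
mark deg -153.3 [  0   0   0   0   0   2  16  56 115 161 154 104  40   2   0   0   0   0
   0   0   2   4]
472 ((527.535400390625, -17.099430084228516), (65.95109558105469, 73.82171630859375), 11.040426254272461)
```

```bash
for k in 1 2 3; do python3 -m jog '[{"tx":0.02,"ty":-0.012,"tz":-0.03,"wx":0,"wy":0,"wz":-0.0014},{"tx":0.04,"ty":-0.025,"tz":0,"wx":0,"wy":0,"wz":-0.0028}]' | grep -E 'width|tcp'; python3 nm.py|head -2;python3 mk.py; done
```

```text
tcp_pos: [0.5091, 0.0784, 0.1634]
gripper_width: 0.189
torque [-10.63  -2.25   0.5 ] F [ 14.4 -66.5  -8.8] t 41.775
handle angle 101.2 r 0.1176 yaw 100.8 z 0.1634
mark deg -153.2 [  0   0   0   0   0   2  15  56 115 160 154 104  40   3   0   1   1   0
   0   0   1   3]
tcp_pos: [0.5065, 0.0822, 0.1636]
gripper_width: 0.188
torque [-9.9  -2.02  0.45] F [ 12.7 -61.2  -7.4] t 42.125
handle angle 102.1 r 0.1219 yaw 101.7 z 0.1636
mark deg -153.2 [  0   0   0   0   0   4  16  56 115 160 154 104  40   3   0   0   0   0
   0   0   0   3]
tcp_pos: [0.5035, 0.087, 0.1637]
gripper_width: 0.189
torque [-8.1  -1.7   0.32] F [ 10.4 -49.   -5.1] t 42.475
handle angle 102.9 r 0.1272 yaw 102.8 z 0.1637
mark deg -153.3 [  0   0   0   0   0   5  18  57 117 162 155 105  40   3   0   0   0   0
   0   0   3   5]
```

```bash
cat > hd.py <<'E'
from h import *
c=cap('top');W=world(c);hsv=cv2.cvtColor(c['frame'],cv2.COLOR_RGB2HSV)
o=sensors.get_obs();p=o['tcp_pos'];D=W-p
y=np.radians(o['eef_rot'][2]+180);e=np.array([np.cos(y),np.sin(y)])
m=(hsv[...,1]<60)&(hsv[...,2]>100)&(D[...,2]>-.003)&(D[...,2]<.0135)&(D[...,:2]@e>.05)&(abs(D[...,:2]@[-e[1],e[0]])<.05)&(D[...,:2]@e<.15)
Q=onz(c,np.argwhere(m)[:,::-1],p[2]+.0095)[:,:2];(cx,cy),wh,an=cv2.minAreaRect((Q*1e3).astype(np.float32))
w=max([np.radians(an+90*k) for k in range(4)],key=lambda t:np.cos(t-y));d=np.array([np.cos(w),np.sin(w)]);tip=np.sort(Q@d)[-4:].mean()
b=Q@[-d[1],d[0]];lat=(b.min()+b.max())/2
J=d*(tip-.017)+np.array([-d[1],d[0]])*lat
print('wrench yaw %.1f tool+180 %.1f'%(np.degrees(w),np.degrees(y)),'wh',np.round(wh,1),'jaw',J.round(4),'rel nut',(J-[.532,-.037]).round(4),'tip-from-tcp',round(tip-p[:2]@d,4))
E
python3 hd.py
```

```text
wrench yaw 283.9 tool+180 282.8 wh [65.9 88.6] jaw [ 0.5293 -0.0272] rel nut [-0.0027  0.0098] tip-from-tcp 0.1351
```

```bash
python3 -m jog '[{"tx":0.03,"ty":0,"tz":0,"wx":0,"wy":0,"wz":0},{"tx":0.06,"ty":0,"tz":-0.03,"wx":0,"wy":0,"wz":0},{"tx":0.08,"ty":0,"tz":0,"wx":0,"wy":0,"wz":0},{"tx":0.08,"ty":0,"tz":0,"wx":0,"wy":0,"wz":0}]' | grep -E 'width|tcp'; python3 nm.py|head -2;python3 mk.py; python3 hd.py
```

```text
tcp_pos: [0.4982, 0.1074, 0.1626]
gripper_width: 0.186
torque [0.04 0.02 0.01] F [ 0.1 -0.7 -3.5] t 43.125
handle angle 103.2 r 0.1483 yaw 103.0 z 0.1626
mark deg -153.4 [  0   0   0   0   0   2  18  60 120 162 153 103  39   3   0   3   2   0
   0   0   1   3]
wrench yaw 282.9 tool+180 283.0 wh [65.8 75.5] jaw [ 0.5238 -0.0059] rel nut [-0.0082  0.0311] tip-from-tcp 0.1328
```

```bash
python3 -m jog '[{"tx":0.2,"ty":0,"tz":0,"wx":0,"wy":0,"wz":0},{"tx":0.5,"ty":0,"tz":-0.1,"wx":0,"wy":0,"wz":0},{"tx":0.7,"ty":0,"tz":-0.4,"wx":0,"wy":0,"wz":0},{"tx":0.9,"ty":0,"tz":-0.5,"wx":0,"wy":0,"wz":0}]'>/dev/null
python3 -m jog '[{"tx":0.2,"ty":0,"tz":-0.2,"wx":0,"wy":0,"wz":-0.02},{"tx":0.4,"ty":0,"tz":-0.2,"wx":0,"wy":0,"wz":-0.043},{"tx":0.6,"ty":0,"tz":-0.2,"wx":0,"wy":0,"wz":-0.066},{"tx":0.8,"ty":0,"tz":-0.2,"wx":0,"wy":0,"wz":-0.09},{"tx":0.8,"ty":0,"tz":-0.2,"wx":0,"wy":0,"wz":-0.113},{"tx":0.8,"ty":0,"tz":-0.2,"wx":0,"wy":0,"wz":-0.136},{"tx":0.8,"ty":0,"tz":-0.2,"wx":0,"wy":0,"wz":-0.16},{"tx":0.8,"ty":0,"tz":-0.2,"wx":0,"wy":0,"wz":-0.183},{"tx":0.8,"ty":0,"tz":-0.2,"wx":0,"wy":0,"wz":-0.2},{"tx":0.8,"ty":0,"tz":-0.2,"wx":0,"wy":0,"wz":-0.214},{"tx":0.8,"ty":0,"tz":-0.2,"wx":0,"wy":0,"wz":-0.214}]'
python3 sl2.py; python3 -c "
from h import *
plan([.49,.275,.014],180,0)"
```

```text
time: 45.15
tcp_pos: [0.4682, 0.2396, 0.2186]
eef_rot: [180.0, -0.2, 179.9]
ft_force: [-0.3, -0.0, -1.8]
gripper_width: 0.191
gripper_force: 122.4
top steel 263 top slope deg -1.7 z0 0.0115 a 0.0620..0.1293 [np.float64(-0.0124), np.float64(-0.0138), np.float64(-0.0127), np.float64(-0.0202), np.float64(-0.0287), np.float64(-0.0008), np.float64(-0.0011)]
top blue 97 top slope deg -1.5 z0 0.0091 a -0.0881..-0.0473 [np.float64(-0.0013), np.float64(-0.0008), np.float64(0.0017), np.float64(0.0036), np.float64(0.0049)]
side steel 343 top slope deg -1.0 z0 0.0104 a 0.0604..0.1293 [np.float64(-0.0015), np.float64(-0.0013), np.float64(-0.0038), np.float64(-0.0047), np.float64(-0.0037), np.float64(-0.0035), np.float64(-0.0025)]
side blue 246 top slope deg -0.1 z0 0.0111 a -0.0900..-0.0208 [np.float64(-0.0049), np.float64(-0.002), np.float64(-0.0035), np.float64(-0.0034), np.float64(-0.0035), np.float64(-0.0047), np.float64(-0.0041)]
45.15 [0.46821767 0.23955252 0.21864514] [180.   -0.2 179.9] [-0.3 -0.  -1.8] 0.1913690840967044
t [-0.277  0.445  2.559] w [ 0.     -0.0005 -0.0004] | time 45.25 tcp [0.4684 0.2394 0.2188] rot [180.   -0.2 179.9] J [ 1.840e+01 -3.000e-01  1.029e+02  1.000e-01  7.760e+01 -7.140e+01]
```

Level and free of the nut. I lower it onto the mat.

```bash
python3 -m jog '[{"tx":-0.14,"ty":0.2,"tz":0.4,"wx":0,"wy":0,"wz":0},{"tx":-0.277,"ty":0.445,"tz":0.9,"wx":0,"wy":0,"wz":0}]'>/dev/null
python3 -m jog '[{"tx":0,"ty":0,"tz":0.4,"wx":0,"wy":0,"wz":0},{"tx":0,"ty":0,"tz":0.8,"wx":0,"wy":0,"wz":0},{"tx":0,"ty":0,"tz":1,"wx":0,"wy":0,"wz":0}]'>/dev/null
python3 -m jog '[{"tx":0,"ty":0,"tz":0.3,"wx":0,"wy":0,"wz":0},{"tx":0,"ty":0,"tz":0.55,"wx":0,"wy":0,"wz":0},{"tx":0,"ty":0,"tz":0.66,"wx":0,"wy":0,"wz":0},{"tx":0,"ty":0,"tz":0.66,"wx":0,"wy":0,"wz":0}]'
python3 -m jog '[{"tx":0,"ty":0,"tz":0.03,"wx":0,"wy":0,"wz":0},{"tx":0,"ty":0,"tz":0.06,"wx":0,"wy":0,"wz":0},{"tx":0,"ty":0,"tz":0.06,"wx":0,"wy":0,"wz":0}]'
```

```text
time: 46.38
tcp_pos: [0.4902, 0.2746, 0.014]
eef_rot: [-180.0, -0.2, 179.9]
ft_force: [-0.4, -0.7, -1.8]
gripper_width: 0.19
gripper_force: 122.4
time: 46.75
tcp_pos: [0.4905, 0.2747, 0.0097]
eef_rot: [180.0, -0.1, 180.0]
ft_force: [0.4, 0.1, -3.2]
gripper_width: 0.189
gripper_force: 122.4
```

```bash
python3 -m jog '[{"tx":0,"ty":0,"tz":0.015,"wx":0,"wy":0,"wz":0},{"tx":0,"ty":0,"tz":0.03,"wx":0,"wy":0,"wz":0},{"tx":0,"ty":0,"tz":0.03,"wx":0,"wy":0,"wz":0}]'
python3 -m jog '[{"tx":0,"ty":0,"tz":0,"wx":0,"wy":0,"wz":0},{"tx":0,"ty":0,"tz":0,"wx":0,"wy":0,"wz":0},{"tx":0,"ty":0,"tz":0,"wx":0,"wy":0,"wz":0},{"tx":0,"ty":0,"tz":0,"wx":0,"wy":0,"wz":0},{"tx":0,"ty":0,"tz":-0.3,"wx":0,"wy":0,"wz":0},{"tx":0,"ty":0,"tz":-1,"wx":0,"wy":0,"wz":0}]' 0.65 20
python3 -m jog '[{"tx":0,"ty":0,"tz":-0.5,"wx":0,"wy":0,"wz":0},{"tx":0.3,"ty":0,"tz":-1,"wx":0,"wy":0,"wz":0},{"tx":0.6,"ty":0,"tz":-1,"wx":0,"wy":0,"wz":0},{"tx":0.8,"ty":0,"tz":-1,"wx":0,"wy":0,"wz":0}]'
python3 wm.py; python3 mk.py
python3 - <<'E'
from h import *
# compare undisturbed things with the first pictures
c=dict(np.load('pics/side_last.npz'));a=cv2.imread('pics/side1.png').astype(int);b=c['frame'][:,:,::-1].astype(int)
for k,(u0,u1,v0,v1) in dict(yellow=(338,365,212,245),weight=(275,297,282,303),blue=(370,407,183,240),red=(402,440,230,285),green=(427,462,290,338),beaker=(318,366,343,405)).items(): print(k,'changed px',(abs(a-b).max(2)[v0:v1,u0:u1]>60).sum())
E
```

```text
time: 47.12
tcp_pos: [0.4907, 0.2748, 0.0086]
eef_rot: [180.0, -0.1, 180.0]
ft_force: [-5.0, -1.6, 9.3]
gripper_width: 0.185
gripper_force: 124.1
time: 47.88
tcp_pos: [0.4879, 0.2736, 0.0848]
eef_rot: [-179.9, -0.5, 179.9]
ft_force: [0.1, 0.5, 0.2]
gripper_width: 0.652
gripper_force: 0.0
time: 48.38
tcp_pos: [0.426, 0.2747, 0.1676]
eef_rot: [180.0, -0.1, 180.0]
ft_force: [0.1, 0.1, 0.2]
gripper_width: 0.648
gripper_force: 0.0
top 262 406 yaw 1.6 mu [0.4766 0.2714] handle t -0.0744 0.0507 tip 0.14292537689708715 jaw [0.6025 0.275 ] grip from tip [0.4875 0.2717] headlat -0.0024644198204006214 tops [0.01260566 0.02144233]
side 277 301 yaw 0.2 mu [0.4654 0.2652] handle t -0.062 0.0634 tip 0.155280424453658 jaw [0.6036 0.2657] grip from tip [0.4886 0.2653] headlat 0.002907092792958914 tops [0.0096613  0.02055237]
mark deg -153.4 [  0   0   0   0   0   3  18  60 121 162 154 104  40   3   0   3   2   0
   0   0   1   3]
yellow changed px 20
weight changed px 0
blue changed px 0
red changed px 0
green changed px 0
beaker changed px 0
```

```bash
python3 -c "
from station import workorder
print(workorder.finish_job())"
```

```text
the job is handed in; nothing more can be done
None
```

I ran the nut down by finger until it came up firm and tightened it with the wrench to its hard stop (mark -153.4°, red mark about -153.6°), and the wrench is back flat on the mat. The bottles, beaker and weight show no change; the yellow nut's patch changed by 20 pixels, probably background, which I didn't look into. Two mishaps: the handle's tail once came down on a purple look-alike's nut, and backing the wrench off turned the nut back about 9°, so I re-tightened it before pulling the wrench free. Handed in at about 48.5 s.

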